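Load the pin-marking machine with core inserts

TASK

Get the marking machine ready for the core inserts on the bench. Turn its isolator off, then flip the clear guard right over to its open stop, lay every insert in a lane of its own and tap each one with the brass drift into the tunnel until it sits against the back stop, without shifting the stop. Then lay the drift back flat on the bench, flip the guard fully shut and only then turn the isolator back on.

Things in the scene. Friction and masses are not known exactly. Their poses are not given: they have to be found in the camera images.
- machine: Bench pin-marking machine, fixed. Origin on the bench under the middle of the tunnel mouths; x points along the lanes into the head, y left, z up ('machine x, y, z' below). Flat deck: top z 30 mm, x -174 to 146, y +-108 mm. Grey head over it from x 0 to 142, y +-108: tunnel roof z 66, top z 128 mm. Black drive housing on top, x 87 to 137, y +-60, up to z 178 mm.
- lane_1 (a point): Left lane: point on the deck (30 mm above the bench) at the middle of its tunnel mouth; axes as the machine's. Tunnel 33 mm wide, 36 mm high, running in along +x; round wall noses stand 16 mm out in front of it and guide an insert in. Two guide rails, 4 mm high, 4 mm wide and 37 mm apart, run on the open deck from 16 to 115 mm in front of the mouth.
- lane_2 (a point): Middle lane, as lane_1, 64 mm to its right.
- lane_3 (a point): Right lane, as lane_1, 128 mm to its right.
- stop_face (a point): Middle of the front face of the back stop, a steel bar across all tunnels, hidden 106 to 124 mm behind the mouths, 15 mm above the deck; axes as the machine's. An insert that is home touches it: its middle is 42 mm in front of this face, its outer end 22 to 40 mm inside the mouth, out of the fingers' reach. Held by friction; pressed with over about 60 N it slides back.
- back_stop (a joint): Setting of the back stop in m, 0 to 0.018, different each time: its face lies 0.106 + this behind the mouths. Not to be shifted.
- guard (a joint): Clear hinged guard over the front of the deck, rad. 0 = shut (sloping down to the robot, on two 12 mm square posts at machine x -130, y +-98 mm, 83 mm high); 2.2 = open (leaning back 18 degrees past upright above the head). An over-centre spring drives it to the nearer end; it tips over at about 1.1, with up to 3 N at the handle, and swings to its stop in about 1 s.
- guard_hinge (a point): Middle of the guard's hinge line, machine x -4 mm, z 130 mm; the hinge runs along the machine's y.
- guard_handle (a point): Middle of the guard's black handle: round bar 10 mm thick, 96 mm long, along the machine's y, 183 mm from the hinge line, 44 mm beyond the guard's front edge (strip 10 mm thick, 205 mm long) with open space between. Shut: machine x -178, z 74 mm. Open: about x 53, z 304 mm.
- isolator (a joint): Rotary isolator on the control box right of the deck, rad: 0 = on (handle bar in line with the lanes), 1.5 = off (bar across them); grows clockwise seen from above. Sprung: it snaps to the nearer end, tipping over at 0.75; about 0.17 N m to turn.
- isolator_handle (a point): Centre of the isolator's black handle bar, on its vertical turning axis: bar 74 mm long (its x axis), 14 mm wide, 26 mm high, this point half-way up; machine x -40, y -180, z 89 mm. The control box under it: machine x -90 to 20, y -218 to -142, top z 62 mm.
- insert_1_mid (a point): Centre of a core insert: square steel bar 84 mm long (its x axis), 30 x 30 mm, 0.3 to 0.5 kg. Any side may be up, either end may go in first, and any lane will do. Lies on the bench at the start. Two or three inserts are present.
- insert_2_mid (a point): As insert_1_mid.
- insert_3_mid (a point): As insert_1_mid.
- drift_mid (a point): Centre of the brass drift, a straight brass rod 210 mm long, 8 mm thick (does not roll), 0.05 kg; its y axis lies along its length. Starts flat on the bench to the right.
- wood_block: Bystander: walnut block 24 x 48 x 45 mm on the bench left of the machine; leave it alone. Origin under its centre.
- tape_reel: Bystander: masking tape reel 102 mm across, 24 mm high, lying flat in front of the machine on the left; leave it alone. Origin under its centre.
Mind the look-alikes: they are no part of the job. Leave any blue look-alike of the part that bears insert_3_mid alone.

How it is judged (in metres and radians):
On the way, in this order (a step that is already met when the one before it is completed fails the run):
1. the isolator is turned off while the guard is still shut (value of joint isolator above 1.4 rad and value of joint guard below 0.06 rad), for 0.2 s.
2. the guard has sprung to its open stop, the isolator off (value of joint guard above 2.1 rad and value of joint isolator above 1.4 rad), for 0.2 s.
3. every insert lies in a lane against the back stop, guard open, isolator off (all of step 2 and x of each of insert_1_mid, insert_2_mid, insert_3_mid in the frame of stop_face above -0.045 m and z of insert_1_mid in the frame of stop_face between -0.006 and 0.006 m and y of insert_1_mid in the frame of stop_face between -0.07 and 0.07 m and z of insert_2_mid in the frame of stop_face between -0.006 and 0.006 m and y of insert_2_mid in the frame of stop_face between -0.07 and 0.07 m and z of insert_3_mid in the frame of stop_face between -0.006 and 0.006 m and y of insert_3_mid in the frame of stop_face between -0.07 and 0.07 m), for 0.2 s.
4. the drift lies on the bench and the guard has sprung fully shut over the loaded machine, isolator still off (all of step 1 and x of each of insert_1_mid, insert_2_mid, insert_3_mid in the frame of stop_face above -0.045 m and z of insert_1_mid in the frame of stop_face between -0.006 and 0.006 m and y of insert_1_mid in the frame of stop_face between -0.07 and 0.07 m and z of insert_2_mid in the frame of stop_face between -0.006 and 0.006 m and y of insert_2_mid in the frame of stop_face between -0.07 and 0.07 m and z of insert_3_mid in the frame of stop_face between -0.006 and 0.006 m and y of insert_3_mid in the frame of stop_face between -0.07 and 0.07 m and height (world z) of drift_mid below 0.012 m), for 0.2 s.
5. the isolator is back on (value of joint isolator below 0.1 rad and value of joint guard below 0.06 rad), for 0.2 s.
At the end, for the whole second after the job is handed in: Every insert present lies in a tunnel with its inner end within 3 mm of the back stop, the guard is shut (within 0.06 rad), the isolator is on (within 0.1 rad), and the drift lies flat on the bench (its centre less than 12 mm above it) (all of step 5 and x of each of insert_1_mid, insert_2_mid, insert_3_mid in the frame of stop_face above -0.045 m and z of insert_1_mid in the frame of stop_face between -0.006 and 0.006 m and y of insert_1_mid in the frame of stop_face between -0.07 and 0.07 m and z of insert_2_mid in the frame of stop_face between -0.006 and 0.006 m and y of insert_2_mid in the frame of stop_face between -0.07 and 0.07 m and z of insert_3_mid in the frame of stop_face between -0.006 and 0.006 m and y of insert_3_mid in the frame of stop_face between -0.07 and 0.07 m and height (world z) of drift_mid below 0.012 m); the robot touches nothing.
It fails at once if the guard is lifted while the isolator is not off (value of joint guard above 0.3 rad and value of joint isolator below 0.75 rad).
It fails at once if the back stop is shifted by more than 4 mm (distance of stop_face from where it was at the start of the episode above 0.004 m).
It fails at once if an insert is pushed into its tunnel by the fingers instead of the drift (its middle past 15 mm in front of the mouth) ((contact force between the fingers and insert_1 above 0.5 N and x of insert_1_mid in the frame of machine above -0.015 m and z of insert_1_mid in the frame of machine below 0.06 m) or (contact force between the fingers and insert_2 above 0.5 N and x of insert_2_mid in the frame of machine above -0.015 m and z of insert_2_mid in the frame of machine below 0.06 m) or (contact force between the fingers and insert_3 above 0.5 N and x of insert_3_mid in the frame of machine above -0.015 m and z of insert_3_mid in the frame of machine below 0.06 m)).
It fails at once if the wood block or the tape reel is shoved more than 4 cm (distance of any of wood_block, tape_reel from where it was at the start of the episode above 0.04 m).
Of insert_1, insert_2, insert_3 only 2 to 3 are there at a start; the rules pass over those that are not, and their reading is None.
At some moment in a run one of insert_1, insert_2, insert_3, drift may be knocked a few centimetres aside while the robot is not near it.
Once in a run the grip may slacken for a moment while it holds something.
It also fails if it takes over 210 s, if anything falls off the work surface, if the arm or the gripper's body presses on something with over 40 N, if the wrist force passes 120 N, or if a joint passes its speed limit or range.

ROBOT

A 6-joint arm with a two-finger parallel gripper is mounted at the origin on a cart in front of the work surface, level with it; the furniture and walls round the work are solid. World frame = base frame: x ahead of the robot, y to its left, z up, the work surface at z = 0. Lengths are in mm, angles in rad, forces in N, time in s.
With the tool pointing down it reaches from about 300 to 775 mm from the base axis. Payload 14.6 kg.
Tool frame: the origin (TCP) lies at the very end of the fingers, on their centre line; the grasp point (between the pads) lies 19 mm behind it; z points along the fingers, x is the direction in which the jaws open and shut, and the axes are right-handed (so a half turn about z gives the same grasp; the last joint's range is limited). The gripper opens to 85 mm and grips with 20 to 120 N. Pads are 22 mm wide; open, the fingers measure 114 mm over their backs; the gripper's body (76 mm by 85 mm) begins 54 mm behind the grasp point. The pads swing forward as they close: fully open they stand 13 mm farther back than shut.
Start: joints at [1.133, 0.3, 1.521, -0, 1.321, -0.067], TCP at [199.295, 512.612, 231.281] pointing down, gripper open.
Joint ranges: [-3.03, 3.03], [-0.79, 2.21], [0.23, 2.52], [-1.04, 4.18], [0, 3.07], [-2.55, 2.55]. Speed limits (rad/s): [2.22, 2.22, 2.57, 3.14, 3.14, 3.14].

INTERFACE

Orientations are given as a unit quaternion [w, x, y, z].
In Python, from workcell import manip, optics, look_for, silhouettes, mark_of gives the robot as it stands. The module is installed in compiled form; this text tells all that it offers.
- The arm moves only by the tool jog_arm, never from a script. Its argument "series" is one flat list of numbers, 6 for each row, row after row: the shift along the tool's x, y, z in cm, then the turn, a rotation vector about the tool's x, y, z in rad. In form: [dx, dy, dz, ax, ay, az, dx, dy, dz, ax, ay, az, ...]. A call has 1 to 8 rows; each row is the pose to reach, as a shift and turn from the pose commanded when the call began, along the tool's axes at that moment; what a row does not reach only later rows make up. A row lasts 1/10 s, in which the tool goes at most 50 mm and 8.59 degrees, less where a joint would pass 70% of its speed; a pose out of reach is approached as far as the arm can. A call with a gripper value outside its range is refused whole. "gripper" is the opening, from 0 (shut) to 1 (fully open), set as the call begins (left out, the last holds). The fingers move at their own pace and stop on an object; the grip force is fixed at half the most. Time passes only in rows, so rows that repeat a pose let the fingers close. It gives the time, the measured TCP pose, the force and the opening at its end, in the units of the state.
- manip.get_state(): the state, without advancing time (a new reading comes with each control period).
- optics.grab_frame(name): name is "side" or "top"; returns the picture (384x512x3 uint8, red, green, blue); there is no depth.
- optics.camera_params(name): a dict with "camera_matrix" (3x3 intrinsics, pixels), "R" (3x3) and "t" (3): a world point X has camera coordinates R X + t. Camera axes: x right, y down, z forward; pixel columns grow to the right and rows downward; lengths in mm; the calibration is good to about 2 mm. A picture is of the moment at which its call begins. camera_params takes no time and is no camera call.
- manip.hand_in(): hands the job in, once; it reports no verdict.
Trained networks look in the newest picture that a camera, given by its name, has taken for a name from the list of things; names that differ only in an ending like _2 or _b are one class to them, and where a whole thing is asked for, a point or a joint stands for the part that bears it (a point fixed in the world has none). Each returns a list of dicts, best first, with "score" (0 to 1); they miss things now and then, are a little off and sometimes report something else, mostly with a low value. They report only what shows in the picture. A call takes as long as a camera call. They do not tell look-alikes from the thing itself.
- look_for(camera, name): "centre" ([column, row] in pixels, amid what is visible of it).
- silhouettes(camera, name): "region" (384x512 bool, what is visible of it) and "centre" ([column, row] in pixels, amid what is visible of it).
- mark_of(camera, name): "centre" ([column, row] in pixels: a listed point, or the origin of a listed thing).
The state is a dict: "time_s": time; "joints": joint angles; "qvel": joint speeds; "joint_torque": joint torques, N m; "tcp_pos": TCP position; "ee_rot": TCP orientation; "contact_force": force on the tool from outside, world axes, zero at the start; "wrist_torque": the same for the moment, N m; "gripper_width": finger opening in mm.
Only numpy, scipy, OpenCV 4.12 (cv2) and the standard library are available. Lean on these libraries where they do the work, as an engineer would, in place of code of your own. Each camera call takes 0.05 s, during which the arm holds its last target. There are 200 camera calls.

## Working session

There is one attempt and no reset: what is moved stays moved. The work goes in short steps, Python scripts to look and compute and a tool call to move; the robot and the scene stay as the last step left them, time stands still between calls to the robot, and variables do not carry over. Pictures are saved under pics/ and viewed, about 12 in all and at most 16, crops included, and the job is handed in when it is done.

Besides the shell and the picture viewer there is one more tool, called after "Emit:" as name(argument=value, ...) on one line, values as JSON. jog_arm: Moves the arm, as the interface text tells. Its arguments: {"type":"object","properties":{"series":{"type":"array","items":{"type":"number"}},"gripper":{"type":"number"}},"required":["series"]}

```bash
mkdir -p pics; cat > h.py <<'E'
import numpy as np, cv2
from scipy.spatial.transform import Rotation as R
from workcell import manip, optics, look_for, silhouettes, mark_of
def ray(cam,px):
    p=optics.camera_params(cam);K=np.array(p["camera_matrix"]);Rm=np.array(p["R"]);t=np.array(p["t"]).ravel()
    o=-Rm.T@t; d=Rm.T@np.linalg.inv(K)@np.array([px[0],px[1],1.]); return o,d/np.linalg.norm(d)
def onz(cam,px,z):
    o,d=ray(cam,px); return o+d*(z-o[2])/d[2]
def proj(cam,X):
    p=optics.camera_params(cam);c=np.array(p["R"])@np.array(X,float)+np.array(p["t"]).ravel()
    q=np.array(p["camera_matrix"])@c; return q[:2]/q[2]
def tri(pa,pb):
    (o1,d1),(o2,d2)=ray("top",pa),ray("side",pb)
    A=np.stack([d1,-d2],1); s=np.linalg.lstsq(A,o2-o1,rcond=None)[0]
    a,b=o1+s[0]*d1,o2+s[1]*d2; return (a+b)/2,np.linalg.norm(a-b)
def save(cam,name,up=None):
    im=optics.grab_frame(cam)[:,:,::-1]; 
    if up: x0,y0,x1,y1,k=up; im=cv2.resize(im[y0:y1,x0:x1],None,fx=k,fy=k,interpolation=cv2.INTER_CUBIC)
    cv2.imwrite(f"pics/{name}.png",im)
def q2R(q): return R.from_quat([q[1],q[2],q[3],q[0]])
def delta(pos,Rt,s=None):
    """shift (cm) in tool axes + rotvec from current pose to target"""
    s=s or manip.get_state(); R0=q2R(s["ee_rot"])
    return np.round(R0.inv().apply(np.array(pos)-np.array(s["tcp_pos"]))/10,2), np.round((R0.inv()*Rt).as_rotvec(),3)
E
python3 - <<'E'
from h import *
s=manip.get_state(); print({k:np.round(v,3).tolist() for k,v in s.items()})
ims=[]
for c in("top","side"):
    save(c,c+"0"); p=optics.camera_params(c); print(c,(-np.array(p["R"]).T@np.array(p["t"]).ravel()).round(),np.array(p["camera_matrix"]).round(1).tolist(),np.array(p["R"]).round(2).tolist())
    for n in ["machine","lane_1","lane_2","lane_3","guard_hinge","guard_handle","isolator_handle","insert_1_mid","drift_mid","wood_block","tape_reel"]:
        print(c,n,[(np.round(d["centre"]).tolist(),round(d["score"],2)) for d in mark_of(c,n)][:6])
E
```

```text
{'time_s': 0.0, 'joints': [1.133, 0.3, 1.522, 0.0, 1.321, -0.067], 'qvel': [-0.0, -0.0, -0.001, -0.001, -0.001, -0.001], 'joint_torque': [-0.003, -54.352, -36.178, -0.0, 0.004, 0.0], 'tcp_pos': [199.197, 512.396, 230.704], 'ee_rot': [0.0, 0.825, 0.565, -0.001], 'contact_force': [-0.527, -0.294, -0.804], 'wrist_torque': [-0.031, 0.025, 0.008], 'gripper_width': 85.194}
top [ 309.  -24. 1208.] [[348.1, 0.0, 262.5], [0.0, 348.1, 193.9], [0.0, 0.0, 1.0]] [[-0.06, -1.0, -0.0], [-0.98, 0.06, -0.21], [0.21, -0.01, -0.98]]
top machine [([231.0, 184.0], 0.57)]
top lane_1 [([249.0, 178.0], 0.8), ([180.0, 184.0], 0.48)]
top lane_2 [([249.0, 178.0], 0.8), ([180.0, 184.0], 0.48)]
top lane_3 [([249.0, 178.0], 0.8), ([180.0, 184.0], 0.48)]
top guard_hinge [([226.0, 177.0], 0.74)]
top guard_handle [([221.0, 231.0], 0.71)]
top isolator_handle [([249.0, 181.0], 0.7), ([178.0, 185.0], 0.54), ([284.0, 193.0], 0.42), ([204.0, 261.0], 0.3)]
top insert_1_mid [([161.0, 241.0], 0.75)]
top drift_mid [([336.0, 177.0], 0.5)]
top wood_block [([180.0, 184.0], 0.63)]
top tape_reel [([206.0, 262.0], 0.73), ([223.0, 231.0], 0.6)]
side [ 150. 1490. 1031.] [[484.2, 0.0, 253.2], [0.0, 484.2, 190.7], [0.0, 0.0, 1.0]] [[-0.97, -0.26, -0.01], [-0.12, 0.49, -0.87], [0.23, -0.84, -0.5]]
side machine []
side lane_1 [([224.0, 232.0], 0.57), ([234.0, 223.0], 0.57)]
side lane_2 [([224.0, 232.0], 0.57), ([234.0, 223.0], 0.57)]
side lane_3 [([224.0, 232.0], 0.57), ([234.0, 223.0], 0.57)]
side guard_hinge [([234.0, 200.0], 0.86), ([222.0, 234.0], 0.31)]
side guard_handle [([277.0, 226.0], 0.75), ([233.0, 230.0], 0.72)]
side isolator_handle [([261.0, 189.0], 0.61), ([298.0, 255.0], 0.44)]
side insert_1_mid [([265.0, 277.0], 0.69), ([223.0, 233.0], 0.69), ([304.0, 187.0], 0.46)]
side drift_mid [([261.0, 183.0], 0.43)]
side wood_block [([214.0, 262.0], 0.73), ([227.0, 232.0], 0.67)]
side tape_reel [([296.0, 256.0], 0.72)]
```

```bash
python3 - <<'E'
import cv2
a=cv2.imread("pics/top0.png")[110:310,100:367]; b=cv2.imread("pics/side0.png")[130:330,150:417]
cv2.imwrite("pics/t0c.png",cv2.resize(a,None,fx=3,fy=3,interpolation=2)); cv2.imwrite("pics/s0c.png",cv2.resize(b,None,fx=3,fy=3,interpolation=2))
E
```

```text
(no output)
```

View pics/t0c.png

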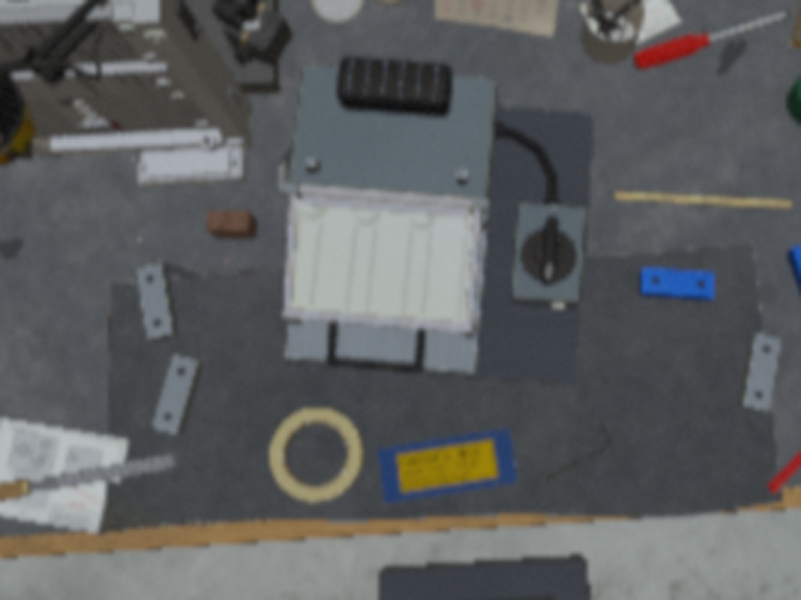

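View pics/s0c.png

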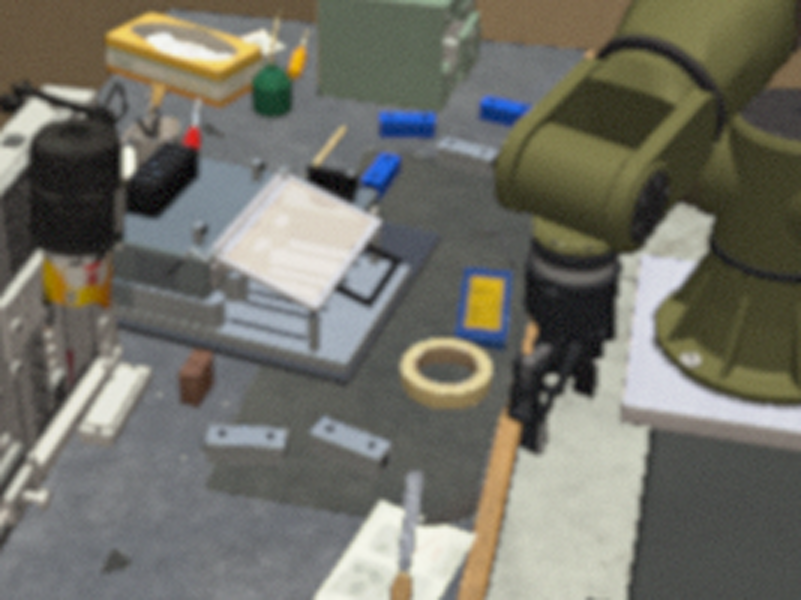

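The top view (3x crop) shows the guard shut, with its handle at (330–423, 363) and the isolator at (549, 250). There are grey inserts at (155, 302), (174, 395) and (763, 372), and the drift lies at (617–790, 200). The blue look-alikes sit at the right. The side view agrees. Next I fit the poses.

```bash
cat > fit.py <<'E'
from h import *
from scipy.optimize import least_squares
c=lambda x,y:np.array([100+x/3,110+y/3])
s_=lambda x,y:np.array([150+x/3,130+y/3])
obs=[("top",c(285,357),(-174,108,30)),("top",c(475,373),(-174,-108,30)),("top",c(305,67),(142,108,128)),("top",c(495,78),(142,-108,128)),
("top",c(330,362),(-178,48,74)),("top",c(423,368),(-178,-48,74)),("top",c(549,250),(-40,-180,102)),("side",s_(345,380),(-174,108,0))]
def P(m,X): 
    a=m[2];return np.array([m[0]+np.cos(a)*X[0]-np.sin(a)*X[1],m[1]+np.sin(a)*X[0]+np.cos(a)*X[1],X[2]])
if __name__=="__main__":
    f=lambda m:np.concatenate([proj(cm,P(m,X))-px for cm,px,X in obs])
    r=least_squares(f,[500,50,0],loss="soft_l1",x_scale=[100,100,.1]);print("machine",r.x.round(3));print(r.fun.reshape(-1,2).round(1).tolist())
    m=r.x;np.save("m.npy",m)
    for n,X in dict(handle=(-178,0,74),iso=(-40,-180,89),mouth=(0,0,30),l1=(0,64,30),l3=(0,-64,30)).items(): print(n,P(m,X).round(1))
    for n,a,b in [("i1",c(153,280),c(161,326)),("i2",c(180,373),c(168,416)),("i3",c(768,348),c(758,400)),("drift",c(617,196),c(790,205))]:
        z=30 if n[0]=="i" else 8
        A,B=onz("top",a,z),onz("top",b,z);M=(A+B)/2;d=B-A
        print(n,M.round(1),np.linalg.norm(d).round(1),"yaw",np.arctan2(d[1],d[0]).round(3), "side crop px",((proj("side",M)-[150,130])*3).round())
    im=cv2.imread("pics/side0.png");im=cv2.resize(im[130:330,150:417],None,fx=3,fy=3,interpolation=2)
    for X in [(-174,108,30),(-174,-108,30),(142,108,128),(0,108,128),(-178,48,74),(-178,-48,74),(-40,-180,102),(0,108,30),(-130,98,83)]:
        p=(proj("side",P(m,X))-[150,130])*3;cv2.circle(im,tuple(int(v) for v in p),4,(0,0,255),1)
    cv2.imwrite("pics/s0o.png",im)
E
python3 fit.py
```

```text
machine [ 6.11591e+02  6.85060e+01 -1.43000e-01]
[[-0.1, 0.3], [-0.0, 0.2], [-0.7, -1.6], [1.0, -0.2], [0.4, -0.2], [-1.3, 0.2], [0.6, -0.3], [1.3, 0.5]]
handle [435.4  94.   74. ]
iso [ 546.3 -103.9   89. ]
mouth [611.6  68.5  30. ]
l1 [620.7 131.8  30. ]
l3 [602.4   5.2  30. ]
i1 [526.6 344.7  30. ] 54.7 yaw -2.968 side crop px [252. 430.]
i2 [421.2 325.   30. ] 49.1 yaw 2.866 side crop px [352. 434.]
i3 [ 403.7 -336.9   30. ] 60.1 yaw 2.837 side crop px [471. 145.]
drift [ 614.2 -296.     8. ] 205.1 yaw -1.686 side crop px [322. 155.]
```

View pics/s0o.png

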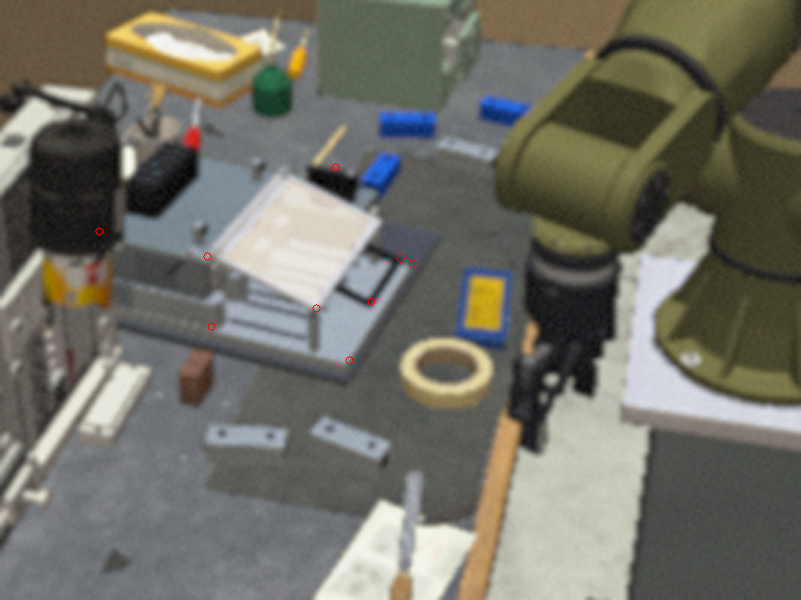

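The machine fit is good: residuals of about 1 px, and the overlay circles land on the deck and handle corners in the side view. I plan the isolator turn now.

```bash
cat >> h.py <<'E'
def M(x,y,z,m=None):
    m=np.load("m.npy") if m is None else m
    a=m[2];return [m[0]+np.cos(a)*x-np.sin(a)*y,m[1]+np.sin(a)*x+np.cos(a)*y,z]
def down(phi,tilt=0): # tool x azimuth phi (rad), tool z down; tilt about tool y
    x=np.array([np.cos(phi),np.sin(phi),0]);z=np.array([0,0,-1.]);return R.from_matrix(np.stack([x,np.cross(z,x),z],1))*R.from_rotvec([0,tilt,0])
def down2(phi,tilt=0): # tilt about tool x
    return down(phi)*R.from_rotvec([tilt,0,0])
def plan(ts,s=None):
    s=s or manip.get_state();p,Rc=np.array(s["tcp_pos"]),q2R(s["ee_rot"])
    print("now",p.round(1),"w",round(s["gripper_width"],1),"t",round(s["time_s"],1),"F",np.round(s["contact_force"],1),"j",np.round(s["joints"],2))
    for q,Rt in ts:
        d=Rc.inv().apply(np.array(q)-p)/10;r=(Rc.inv()*Rt).as_rotvec()
        print(np.round(q,0),"->",(d.round(2)+0).tolist()+(r.round(3)+0).tolist());p,Rc=np.array(q),Rt
E
python3 - <<'E'
from h import *
a=-.143
plan([(M(-40,-180,160),down(a+np.pi/2)),(M(-40,-180,73),down(a+np.pi/2))])
E
```

```text
now [199.3 512.6 231.3] w 85.3 t 1.2 F [ 0.4 -0.3 -0.3] j [ 1.13  0.3   1.52  0.    1.32 -0.07]
[ 546. -104.  160.] -> [-44.89, 54.68, 7.13, 0.0, 0.0, -0.228]
[ 546. -104.   73.] -> [0.0, 0.0, 8.7, 0.0, 0.0, 0.0]
```

Emit:
jog_arm(series=[-22,27,0,0,0,-0.1,-22,27,0,0,0,-0.1,-22,27,0,0,0,-0.1,-22,27,0,0,0,-0.1,-22,27,0,0,0,-0.1,-22,27,0,0,0,-0.1,-22,27,0,0,0,-0.1,-22,27,0,0,0,-0.1], gripper=0.6)

```text
time_s: 2.0
tcp_pos: [373.3, 205.8, 231.5]
ee_rot: [0.0, 0.798, 0.603, 0.0]
contact_force: [-0.6, 1.4, 0.4]
gripper_width: 51.3
```

Emit:
jog_arm(series=[-22.8,27.7,4,0,0,-0.13,-22.8,27.7,4,0,0,-0.13,-22.8,27.7,4,0,0,-0.13,-22.8,27.7,4,0,0,-0.13,-22.8,27.7,4,0,0,-0.13,-22.8,27.7,4,0,0,-0.13,-22.8,27.7,4,0,0,-0.13,-22.8,27.7,4,0,0,-0.13])

```text
time_s: 2.8
tcp_pos: [578.5, -86.9, 190.1]
ee_rot: [-0.0, 0.756, 0.655, -0.0]
contact_force: [-0.4, 0.5, 0.6]
gripper_width: 51.0
```

```bash
python3 - <<'E'
from h import *
a=-.143
plan([(M(-40,-180,150),down(a+np.pi/2)),(M(-40,-180,73),down(a+np.pi/2))])
save("top","t1",(200,150,360,270,4))
E
```

```text
now [578.5 -86.9 190.1] w 51.0 t 2.8 F [-0.4  0.5  0.6] j [-0.21  0.41  1.47 -0.    1.26 -1.64]
[ 546. -104.  150.] -> [-2.14, -2.94, 4.01, -0.001, 0.0, 0.0]
[ 546. -104.   73.] -> [0.0, 0.0, 7.7, 0.0, 0.0, 0.0]
```

View pics/t1.png

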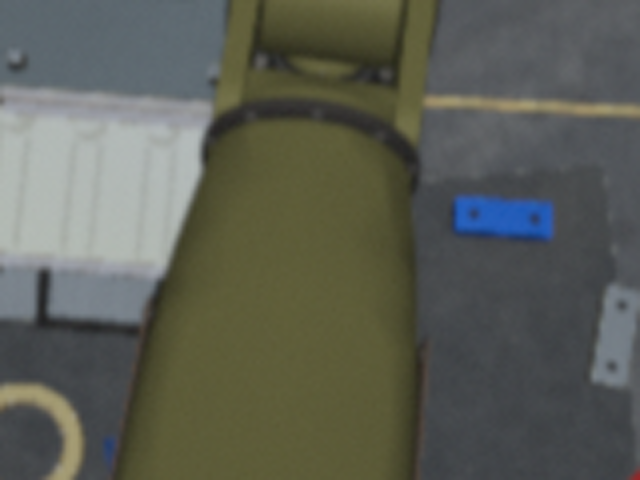

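The arm now covers the isolator in the top view. The drift, the blue block and the third insert at (612, 335) are undisturbed. Next I descend, grip and turn.

Emit:
jog_arm(series=[-2.1,-2.9,4,0,0,0,-2.1,-2.9,4,0,0,0,-2.1,-2.9,8,0,0,0,-2.1,-2.9,11.7,0,0,0,-2.1,-2.9,11.7,0,0,0,-2.1,-2.9,11.7,0,0,0,-2.1,-2.9,11.7,0,0,0])

```text
time_s: 3.55
tcp_pos: [546.7, -100.6, 76.6]
ee_rot: [0.001, 0.755, 0.656, 0.001]
contact_force: [1.1, 0.1, 1.0]
gripper_width: 51.3
```

Emit:
jog_arm(series=[0,0,0,0,0,0,0,0,0,0,0,0,0,0,0,0,0,0,0,0,0,0,0,0,0,0,0,0,0,0,0,0,0,0,0,0], gripper=0)

```text
time_s: 4.15
tcp_pos: [546.4, -102.2, 76.6]
ee_rot: [0.002, 0.755, 0.655, 0.0]
contact_force: [-5.2, -9.6, 13.5]
gripper_width: 12.7
```

Emit:
jog_arm(series=[0,0,-0.2,0,0,0.15,0,0,-0.3,0,0,0.3,0,0,-0.3,0,0,0.45,0,0,-0.3,0,0,0.6,0,0,-0.3,0,0,0.75,0,0,-0.3,0,0,0.9,0,0,-0.3,0,0,1.05,0,0,-0.3,0,0,1.2])

```text
time_s: 4.95
tcp_pos: [547.8, -100.6, 76.9]
ee_rot: [0.0, 0.994, 0.112, 0.003]
contact_force: [29.5, 1.2, -28.1]
gripper_width: 13.2
```

Emit:
jog_arm(series=[0,0,0,0,0,0.15,0,0,0,0,0,0.3,0,0,0,0,0,0.32,0,0,0,0,0,0.32])

```text
time_s: 5.35
tcp_pos: [548.4, -100.6, 76.9]
ee_rot: [0.0, 0.999, -0.045, 0.004]
contact_force: [33.2, 1.5, -30.7]
gripper_width: 12.7
```

Emit:
jog_arm(series=[0,0,0,0,0,0,0,0,0,0,0,0,0,0,0,0,0,0,0,0,0,0,0,0,0,0,-5,0,0,0,0,0,-10,0,0,0,0,0,-13,0,0,0,0,0,-13,0,0,0], gripper=0.6)

```text
time_s: 6.15
tcp_pos: [546.9, -101.2, 212.2]
ee_rot: [0.001, 0.999, -0.045, 0.004]
contact_force: [-1.4, 0.1, 0.1]
gripper_width: 51.5
```

```bash
python3 - <<'E'
from h import *
a=-.143
plan([(M(-178,0,200),down(a)),(M(-178,0,110),down(a)),(M(-178,0,58),down(a))])
E
```

```text
now [ 546.9 -101.2  212.2] w 51.5 t 6.2 F [-1.4  0.1  0.1] j [-0.25  0.33  1.53 -0.    1.28 -0.16]
[435.  94. 200.] -> [-12.87, -18.43, 1.1, 0.001, -0.008, 0.053]
[435.  94. 110.] -> [0.0, 0.0, 9.0, 0.0, 0.0, 0.0]
[435.  94.  58.] -> [0.0, 0.0, 5.2, 0.0, 0.0, 0.0]
```

Emit:
jog_arm(series=[-12.9,-18.4,1,0,0,0.05,-12.9,-18.4,1,0,0,0.05,-12.9,-18.4,1,0,0,0.05,-12.9,-18.4,1,0,0,0.05,-12.9,-18.4,1,0,0,0.05,-12.9,-18.4,8,0,0,0.05,-12.9,-18.4,8,0,0,0.05,-12.9,-18.4,8,0,0,0.05], gripper=0.35)

```text
time_s: 6.95
tcp_pos: [431.8, 94.0, 124.6]
ee_rot: [0.001, 0.998, -0.07, -0.003]
contact_force: [0.2, 0.5, 0.9]
gripper_width: 30.2
```

```bash
python3 - <<'E'
from h import *
a=-.143
plan([(M(-178,0,57),down(a))])
A=optics.grab_frame("side")[160:290,190:350];B=optics.grab_frame("top")[150:280,170:330]
cv2.imwrite("pics/c2.png",cv2.resize(np.hstack([A,B])[:,:,::-1],None,fx=2.5,fy=2.5,interpolation=2))
E
```

```text
now [431.8  94.  124.6] w 30.2 t 7.0 F [0.2 0.5 0.9] j [ 0.13  0.19  1.93 -0.    1.03  0.27]
[435.  94.  57.] -> [0.4, -0.06, 6.76, 0.002, 0.005, 0.003]
```

View pics/c2.png

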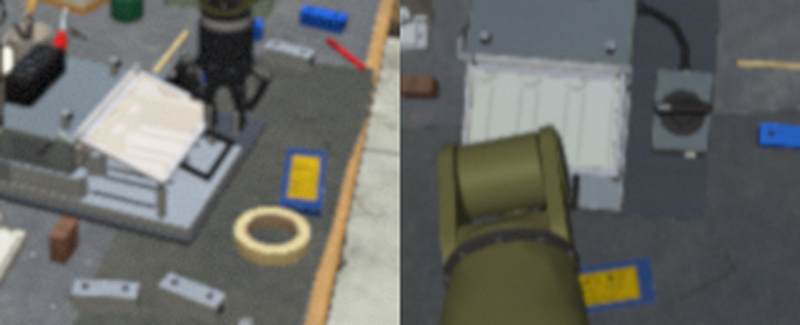

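The isolator bar now lies across the lanes, so it is off. The gripper is above the handle. Next I descend, grip and lift along the arc.

Emit:
jog_arm(series=[0.3,0,4,0,0,0,0.3,0,6.7,0,0,0,0.3,0,6.7,0,0,0,0.3,0,6.7,0,0,0])

```text
time_s: 7.45
tcp_pos: [437.3, 93.6, 61.8]
ee_rot: [-0.0, 0.998, -0.07, 0.001]
contact_force: [-0.2, -0.1, 0.4]
gripper_width: 30.2
```

Emit:
jog_arm(series=[0,0,0,0,0,0,0,0,0,0,0,0,0,0,0,0,0,0,0,0,0,0,0,0,0,0,0,0,0,0], gripper=0)

```text
time_s: 7.95
tcp_pos: [437.2, 93.8, 62.1]
ee_rot: [-0.0, 0.998, -0.07, 0.001]
contact_force: [-3.7, -1.2, 9.7]
gripper_width: 7.9
```

Emit:
jog_arm(series=[-0.6,0,-2.7,0,0,0,-0.9,0,-5.4,0,0,0,-0.7,0,-8.1,0,0,0,-0.1,0,-10.8,0,0,0,0.9,0,-13.4,0,0,0,2.2,0,-15.8,0,0,0,3.9,0,-17.9,0,0,0,5.9,0,-19.8,0,0,0])

```text
time_s: 8.75
tcp_pos: [494.1, 85.6, 261.7]
ee_rot: [-0.0, 0.998, -0.07, -0.0]
contact_force: [-5.9, 0.2, 2.0]
gripper_width: 7.3
```

Emit:
jog_arm(series=[2.3,0,-1.6,0,0,0,3.9,0,-2.5,0,0,0,3.9,0,-2.5,0,0,0])

```text
time_s: 9.05
tcp_pos: [534.7, 79.8, 286.9]
ee_rot: [-0.0, 0.998, -0.07, 0.002]
contact_force: [-7.7, -0.3, 15.7]
gripper_width: 7.2
```

Emit:
jog_arm(series=[0,0,0,0,0,0,0,0,0,0,0,0,0,0,-4,0,0,0,-4,0,-7,0,0,0,-9,0,-7,0,0,0,-14,0,-7,0,0,0,-14,0,-7,0,0,0], gripper=0.35)

```text
time_s: 9.75
tcp_pos: [390.8, 100.0, 354.6]
ee_rot: [-0.0, 0.998, -0.069, 0.001]
contact_force: [0.8, 0.4, 0.2]
gripper_width: 29.9
```

```bash
python3 - <<'E'
from h import *
a=-.143
plan([([421,325,200],down(2.87-np.pi/2))])
A=optics.grab_frame("side")[90:290,190:350];B=optics.grab_frame("top")[100:300,130:290]
cv2.imwrite("pics/c3.png",cv2.resize(np.hstack([A,B])[:,:,::-1],None,fx=2.5,fy=2.5,interpolation=2))
E
```

```text
now [390.8 100.  354.6] w 29.9 t 9.8 F [0.8 0.4 0.2] j [ 0.16 -0.11  1.69  0.    1.56  0.3 ]
[421 325 200] -> [-0.15, -22.69, 15.48, 0.001, -0.003, -1.438]
```

View pics/c3.png

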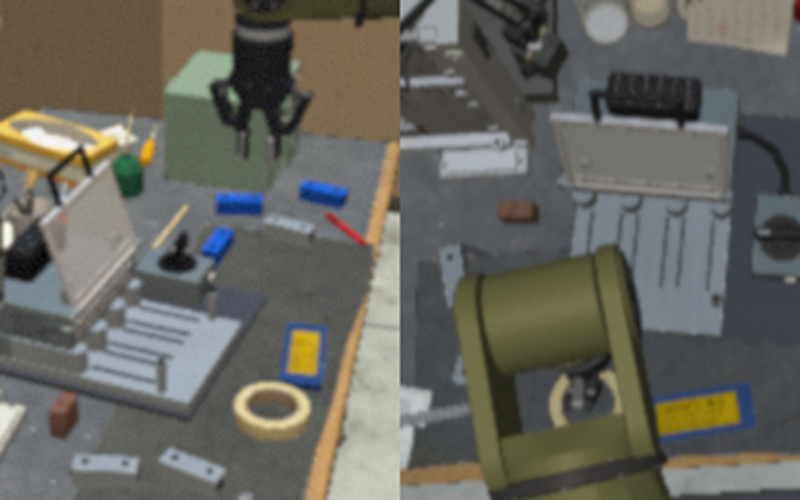

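The guard stands open at its stop, the isolator is off, and both left inserts have not moved. Now I pick up insert 2, the nearer left one.

Emit:
jog_arm(series=[0,-22.7,15,0,0,-0.15,0,-22.7,15,0,0,-0.3,0,-22.7,15,0,0,-0.45,0,-22.7,15,0,0,-0.6,0,-22.7,15,0,0,-0.75,0,-22.7,15,0,0,-0.9,0,-22.7,15,0,0,-1.05,0,-22.7,15,0,0,-1.2], gripper=0.75)

```text
time_s: 10.65
tcp_pos: [427.1, 324.9, 201.6]
ee_rot: [0.0, 0.861, 0.508, -0.001]
contact_force: [-0.4, -0.5, -0.1]
gripper_width: 64.2
```

Emit:
jog_arm(series=[0,0,0,0,0,-0.12,0,0,5,0,0,-0.238,0,0,8,0,0,-0.238,0,0,8,0,0,-0.238,0,0,8,0,0,-0.238])

```text
time_s: 11.15
tcp_pos: [427.3, 324.5, 123.6]
ee_rot: [-0.0, 0.797, 0.604, -0.0]
contact_force: [0.6, -0.1, 0.4]
gripper_width: 64.0
```

```bash
python3 - <<'E'
from h import *
plan([([421,325,7],down(1.295))])
save("side","s4")
for d in look_for("side","insert_1_mid"): print(d)
save("side","s4",(190,240,320,310,5))
E
```

```text
now [427.3 324.5 123.6] w 64.0 t 11.2 F [ 0.6 -0.1  0.4] j [ 0.58  0.39  1.67 -0.    1.08 -0.72]
[421 325   7] -> [-0.11, -0.62, 11.66, 0.0, 0.0, 0.002]
{'centre': [264.8, 277.7], 'score': 0.86}
{'centre': [224.7, 213.3], 'score': 0.38}
```

View pics/s4.png

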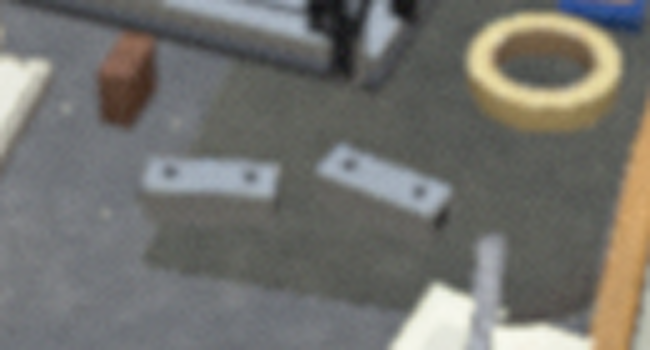

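Both inserts are still in place in this side crop: i2's holes are at (351, 163) and (420, 190), i1's at (170, 172) and (250, 177).

```bash
python3 - <<'E'
from h import *
for n,a,b in[("i2",(351,163),(420,190)),("i1",(170,172),(250,177))]:
    A,B=[onz("side",(190+x/5,240+y/5),30) for x,y in(a,b)];d=A-B;print(n,((A+B)/2).round(1),np.arctan2(d[1],d[0]).round(3),np.linalg.norm(d).round())
E
```

```text
i2 [422.1 327.5  30. ] -0.298 51.0
i1 [530.4 352.8  30. ] 0.151 51.0
```

Emit:
jog_arm(series=[0,-0.6,5,0,0,0,0,-0.6,9,0,0,0,0,-0.6,11.6,0,0,0,0,-0.6,11.6,0,0,0,0,-0.6,11.6,0,0,0])

```text
time_s: 11.8
tcp_pos: [421.6, 326.4, 8.9]
ee_rot: [0.0, 0.797, 0.604, 0.001]
contact_force: [-0.2, 0.4, 1.3]
gripper_width: 64.0
```

Emit:
jog_arm(series=[0,0,0,0,0,0,0,0,0,0,0,0,0,0,0,0,0,0,0,0,0,0,0,0,0,0,0,0,0,0,0,0,0,0,0,0], gripper=0)

```text
time_s: 12.4
tcp_pos: [421.6, 326.5, 9.1]
ee_rot: [0.0, 0.797, 0.604, 0.001]
contact_force: [-2.6, -2.1, 11.0]
gripper_width: 28.5
```

Emit:
jog_arm(series=[0,0,-5,0,0,0,0,0,-10,0,0,0,0,0,-13,0,0,0,0,0,-13,0,0,0,0,0,-13,0,0,0])

```text
time_s: 12.9
tcp_pos: [420.7, 325.8, 137.4]
ee_rot: [0.0, 0.797, 0.604, 0.0]
contact_force: [0.0, -0.3, -4.2]
gripper_width: 28.6
```

```bash
python3 - <<'E'
from h import *
a=-.143+np.pi/2
plan([(M(-65,64,140),down(a)),(M(-65,64,60),down(a)),(M(-65,64,39),down(a))])
E
```

```text
now [420.7 325.8 137.4] w 28.6 t 12.9 F [ 0.  -0.3 -4.2] j [ 0.59  0.36  1.68 -0.    1.11 -0.71]
[556. 141. 140.] -> [-14.13, 18.05, -0.26, 0.0, 0.0, -0.13]
[556. 141.  60.] -> [0.0, 0.0, 8.0, 0.0, 0.0, 0.0]
[556. 141.  39.] -> [0.0, 0.0, 2.1, 0.0, 0.0, 0.0]
```

Emit:
jog_arm(series=[-14.1,18,0,0,0,-0.13,-14.1,18,0,0,0,-0.13,-14.1,18,0,0,0,-0.13,-14.1,18,0,0,0,-0.13,-14.1,18,0,0,0,-0.13,-14.1,18,4,0,0,-0.13,-14.1,18,4,0,0,-0.13,-14.1,18,4,0,0,-0.13])

```text
time_s: 13.7
tcp_pos: [555.2, 141.8, 96.2]
ee_rot: [-0.001, 0.756, 0.655, -0.002]
contact_force: [0.2, 1.0, -2.6]
gripper_width: 28.6
```

```bash
python3 - <<'E'
from h import *
a=-.143+np.pi/2
plan([(M(-65,64,60),down(a)),(M(-65,64,39.5),down(a))])
for y in(32,-32): print([((proj("top",M(x,y,66))-[130,100])*2.5+[400,0]).round() for x in(-8,-16)])
im=optics.grab_frame("side")
im=np.ascontiguousarray(im[170:280,180:320][:,:,::-1]);im=cv2.resize(im,None,fx=5,fy=5,interpolation=2)
for y in (64,0,-64):
  for s in(-18.5,18.5):
    P=[tuple(((proj("side",M(x,y+s,34))-[180,170])*5).astype(int).tolist()) for x in(-115,-16)];cv2.line(im,*P,(0,0,255),1)
cv2.imwrite("pics/s5.png",im)
E
```

```text
now [555.2 141.8  96.2] w 28.6 t 13.7 F [ 0.2  1.  -2.6] j [ 0.19  0.5   1.58  0.    1.07 -1.24]
[556. 141.  60.] -> [-0.04, 0.14, 3.62, -0.003, 0.001, 0.0]
[556. 141.  40.] -> [0.0, 0.0, 2.05, 0.0, 0.0, 0.0]
[array([628., 203.]), array([627., 208.])]
[array([675., 206.]), array([674., 212.])]
```

View pics/s5.png

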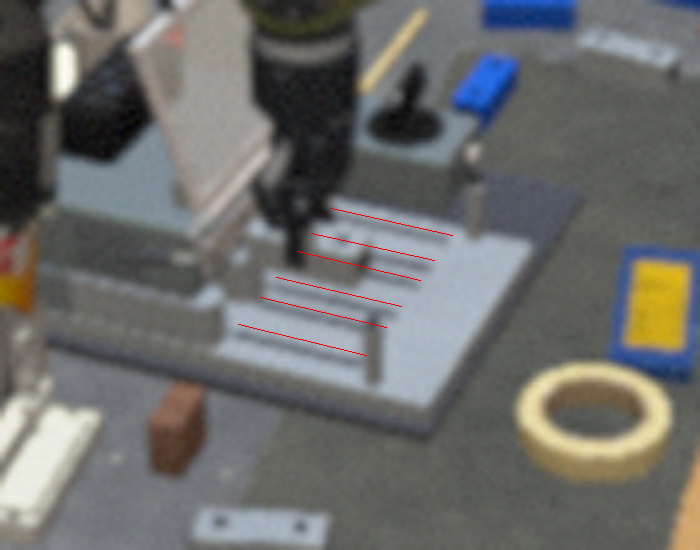

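```bash
python3 - <<'E'
from h import *
from scipy.signal import find_peaks
def prof(im,cam,org,k,x0,x1,z=32,ys=np.arange(-112,113,1.)):
    g=cv2.cvtColor(im,cv2.COLOR_BGR2GRAY).astype(np.float32);out=[]
    for y in ys:
        P=np.array([(proj(cam,M(x,y,z))-org[:2])*k+org[2:] for x in np.arange(x0,x1,4)],np.float32)
        out.append(cv2.remap(g,P[:,0].reshape(1,-1),P[:,1].reshape(1,-1),1).mean())
    out=np.array(out);p,_=find_peaks(-out,prominence=4);print(cam,x0,[(ys[i],round(float(out[i]))) for i in p])
im=cv2.imread("pics/c3.png")
for r in((-80,-24),(-60,-24),(-50,-20)): prof(im,"top",np.array([130,100,400,0]),2.5,*r)
im=cv2.imread("pics/c3.png")
prof(im,"side",np.array([190,90,0,0]),2.5,-110,-30)
E
```

```text
Traceback (most recent call last):
  File "h.py", line 10, in proj
    p=optics.camera_params(cam);c=np.array(p["R"])@np.array(X,float)+np.array(p["t"]).ravel()
ValueError: time passes only in moves, steps and waits
```

The rail positions measured in the top view (c3 picture) match the model to about 1 mm in y, so I lower the insert.

Emit:
jog_arm(series=[0,0.1,3,0,0,0,0,0.1,4.5,0,0,0,0,0.1,5.6,0,0,0,0,0.1,5.6,0,0,0,0,0.1,5.6,0,0,0,0,0.1,5.6,0,0,0])

```text
time_s: 14.35
tcp_pos: [557.7, 141.6, 42.4]
ee_rot: [0.0, 0.756, 0.655, 0.001]
contact_force: [-0.2, 0.7, -2.5]
gripper_width: 28.7
```

Emit:
jog_arm(series=[0,0,0.2,0,0,0,0,0,0.3,0,0,0,0,0,0.3,0,0,0])

```text
time_s: 14.65
tcp_pos: [557.4, 141.5, 39.2]
ee_rot: [0.0, 0.756, 0.655, 0.0]
contact_force: [-3.6, -1.3, 4.5]
gripper_width: 28.8
```

Emit:
jog_arm(series=[0,0,0,0,0,0,0,0,0,0,0,0,0,0,0,0,0,0,0,0,0,0,0,0], gripper=0.5)

```text
time_s: 15.05
tcp_pos: [557.3, 141.5, 38.4]
ee_rot: [0.0, 0.756, 0.655, 0.0]
contact_force: [-0.6, 0.3, 0.4]
gripper_width: 42.9
```

Emit:
jog_arm(series=[0,0,-5,0,0,0,0,0,-10,0,0,0,0,0,-10,0,0,0,0,0,-10,0,0,0])

```text
time_s: 15.45
tcp_pos: [557.5, 141.6, 139.4]
ee_rot: [0.001, 0.756, 0.655, 0.001]
contact_force: [-0.6, -0.1, -1.2]
gripper_width: 42.6
```

```bash
python3 - <<'E'
from h import *
plan([([529,349,120],down(1.733)),([529,349,8],down(1.733))])
E
```

```text
now [557.5 141.6 139.4] w 42.6 t 15.4 F [-0.6 -0.1 -1.2] j [ 0.18  0.44  1.55  0.    1.15 -1.24]
[529 349 120] -> [20.12, -5.78, 1.95, 0.002, 0.0, -0.305]
[529 349   8] -> [0.0, 0.0, 11.2, 0.0, 0.0, 0.0]
```

Emit:
jog_arm(series=[20.1,-5.8,0,0,0,-0.15,20.1,-5.8,0,0,0,-0.305,20.1,-5.8,0,0,0,-0.305,20.1,-5.8,0,0,0,-0.305,20.1,-5.8,4,0,0,-0.305,20.1,-5.8,6,0,0,-0.305,20.1,-5.8,6,0,0,-0.305,20.1,-5.8,6,0,0,-0.305], gripper=0.75)

```text
time_s: 16.25
tcp_pos: [528.3, 348.4, 78.0]
ee_rot: [-0.0, 0.648, 0.762, -0.001]
contact_force: [0.6, 0.1, 0.4]
gripper_width: 64.3
```

```bash
python3 - <<'E'
from h import *
plan([([529,349,8],down(1.733))])
optics.grab_frame("side");print([ (d["centre"],d["score"]) for d in look_for("side","insert_1_mid")]); print(proj("side",[529,349,15]))
E
```

```text
now [528.3 348.4  78. ] w 64.3 t 16.2 F [0.6 0.1 0.4] j [ 0.53  0.64  1.41 -0.    1.1  -1.21]
[529 349   8] -> [0.05, 0.08, 7.0, -0.001, 0.0, 0.0]
[([244.0, 235.4], 0.61), ([241.1, 217.0], 0.41)]
[232.91494334 277.86642097]
```

Emit:
jog_arm(series=[0,0.1,4,0,0,0,0,0.1,7,0,0,0,0,0.1,7.2,0,0,0,0,0.1,7.2,0,0,0,0,0.1,7.2,0,0,0])

```text
time_s: 16.85
tcp_pos: [530.5, 349.4, 8.8]
ee_rot: [0.001, 0.648, 0.762, 0.002]
contact_force: [-0.3, 0.6, -0.4]
gripper_width: 64.1
```

Emit:
jog_arm(series=[0,0,0,0,0,0,0,0,0,0,0,0,0,0,0,0,0,0,0,0,0,0,0,0,0,0,0,0,0,0,0,0,0,0,0,0], gripper=0)

```text
time_s: 17.45
tcp_pos: [529.9, 349.1, 7.6]
ee_rot: [0.0, 0.647, 0.762, 0.001]
contact_force: [-0.9, -1.3, 7.8]
gripper_width: 29.0
```

Emit:
jog_arm(series=[0,0,-5,0,0,0,0,0,-10,0,0,0,0,0,-14,0,0,0,0,0,-14,0,0,0,0,0,-14,0,0,0])

```text
time_s: 17.95
tcp_pos: [529.1, 348.7, 146.0]
ee_rot: [-0.0, 0.647, 0.762, -0.0]
contact_force: [-0.1, 0.2, -5.9]
gripper_width: 28.9
```

```bash
python3 - <<'E'
from h import *
a=-.143+np.pi/2
plan([(M(-65,0,145),down(a)),(M(-65,0.5,45),down(a))])
E
```

```text
now [529.1 348.7 146. ] w 28.9 t 17.9 F [-0.1  0.2 -5.9] j [ 0.52  0.56  1.36  0.    1.23 -1.21]
[547.  78. 145.] -> [-27.03, -2.58, 0.1, 0.0, 0.0, 0.305]
[547.  78.  45.] -> [0.05, 0.0, 10.0, 0.0, 0.0, 0.0]
```

Emit:
jog_arm(series=[-27,-2.6,0,0,0,0.15,-27,-2.6,0,0,0,0.305,-27,-2.6,0,0,0,0.305,-27,-2.6,0,0,0,0.305,-27,-2.6,0,0,0,0.305,-27,-2.6,0,0,0,0.305,-27,-2.6,5,0,0,0.305,-27,-2.6,5,0,0,0.305])

```text
time_s: 18.75
tcp_pos: [543.3, 77.1, 89.1]
ee_rot: [-0.004, 0.756, 0.654, -0.005]
contact_force: [-1.3, 0.1, -5.7]
gripper_width: 28.7
```

Emit:
jog_arm(series=[0,0,0,0,0,0,0,0,0,0,0,0])

```text
time_s: 18.95
tcp_pos: [547.7, 78.7, 97.2]
ee_rot: [0.0, 0.756, 0.655, 0.0]
contact_force: [0.8, 0.2, -4.5]
gripper_width: 29.2
```

```bash
python3 - <<'E'
from h import *
a=-.143+np.pi/2
plan([(M(-65,0.5,38.5),down(a))])
E
```

```text
now [547.7  78.7  97.2] w 29.2 t 18.9 F [ 0.8  0.2 -4.5] j [ 0.08  0.45  1.64  0.    1.04 -1.35]
[547.  78.  38.] -> [-0.05, -0.04, 5.87, 0.001, 0.0, 0.001]
```

Emit:
jog_arm(series=[-0.05,0,3,0,0,0,-0.05,0,5,0,0,0,-0.05,0,5.8,0,0,0,-0.05,0,5.9,0,0,0,-0.05,0,5.9,0,0,0])

```text
time_s: 19.45
tcp_pos: [547.9, 78.0, 38.5]
ee_rot: [0.001, 0.756, 0.655, 0.001]
contact_force: [0.4, 0.6, -5.3]
gripper_width: 28.6
```

Emit:
jog_arm(series=[0,0,0,0,0,0,0,0,0,0,0,0,0,0,0,0,0,0,0,0,0,0,0,0], gripper=0.45)

```text
time_s: 19.85
tcp_pos: [547.5, 77.7, 37.7]
ee_rot: [0.0, 0.756, 0.655, 0.0]
contact_force: [0.1, 0.5, -0.0]
gripper_width: 38.5
```

Emit:
jog_arm(series=[0,0,-5,0,0,0,0,0,-10,0,0,0,0,0,-10,0,0,0,0,0,-10,0,0,0])

```text
time_s: 20.25
tcp_pos: [547.6, 77.7, 138.4]
ee_rot: [0.001, 0.756, 0.655, 0.001]
contact_force: [0.2, -0.4, 0.1]
gripper_width: 38.4
```

```bash
python3 - <<'E'
from h import *
plan([([404,-337,145],down(1.266))])
im=optics.grab_frame("top")[:,:,::-1];cv2.imwrite("pics/t6.png",cv2.resize(im[150:260,300:380],None,fx=5,fy=5,interpolation=2))
for n in("insert_1_mid","drift_mid"): print([ (d["centre"],d["score"]) for d in mark_of("top",n)])
print(proj("top",[404,-337,15]),proj("top",[614,-296,4]))
E
```

```text
now [547.6  77.7 138.4] w 38.4 t 20.2 F [ 0.2 -0.4  0.1] j [ 0.07  0.4   1.62 -0.    1.12 -1.35]
[ 404 -337  145] -> [-43.09, -8.31, -0.7, 0.002, -0.001, 0.162]
[]
[([333.6, 175.1], 0.44)]
[353.24099269 234.96205621] [334.23966409 177.17377637]
```

View pics/t6.png

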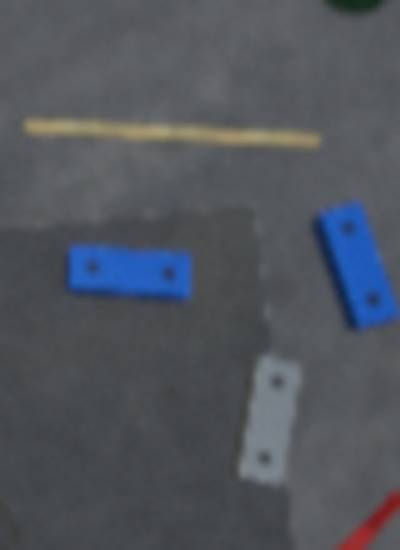

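Insert 3 is at (270, 420) and the drift runs from (25, 127) to (320, 140) in this crop, both unmoved. I move to insert 3.

Emit:
jog_arm(series=[-43,-8.2,0,0,0,0.1,-43,-8.2,0,0,0,0.16,-43,-8.2,0,0,0,0.16,-43,-8.2,0,0,0,0.16,-43,-8.2,0,0,0,0.16,-43,-8.2,0,0,0,0.16,-43,-8.2,0,0,0,0.16,-43,-8.2,0,0,0,0.16], gripper=0.7)

```text
time_s: 21.2
tcp_pos: [415.7, -302.1, 136.2]
ee_rot: [-0.001, 0.806, 0.592, -0.0]
contact_force: [1.0, 0.3, 0.1]
gripper_width: 59.7
```

Emit:
jog_arm(series=[0,0,0,0,0,0,0,0,4,0,0,0,0,0,7,0,0,0,0,0,7,0,0,0,0,0,7,0,0,0])

```text
time_s: 21.7
tcp_pos: [417.2, -300.2, 67.3]
ee_rot: [-0.001, 0.806, 0.593, -0.0]
contact_force: [-0.1, -0.0, -0.1]
gripper_width: 59.8
```

```bash
python3 - <<'E'
from h import *
p=onz("top",(354.1,233.9),30);print(p)
plan([([p[0]-1,p[1],8],down(1.266))])
E
```

```text
[ 406.18543088 -336.37354675   30.        ]
now [ 417.2 -300.2   67.3] w 59.8 t 21.7 F [-0.1 -0.  -0.1] j [-0.7   0.42  1.77  0.    0.95 -1.96]
[ 405. -336.    8.] -> [-3.81, -0.06, 5.93, -0.001, -0.001, 0.002]
```

Emit:
jog_arm(series=[-3.8,0,0,0,0,0,-3.8,0,0,0,0,0,-3.8,0,3,0,0,0,-3.8,0,5.9,0,0,0,-3.8,0,5.9,0,0,0,-3.8,0,5.9,0,0,0])

```text
time_s: 22.3
tcp_pos: [406.5, -337.0, 9.8]
ee_rot: [0.001, 0.806, 0.593, 0.0]
contact_force: [-0.9, -0.6, 0.7]
gripper_width: 60.1
```

Emit:
jog_arm(series=[0,0,0,0,0,0,0,0,0,0,0,0,0,0,0,0,0,0,0,0,0,0,0,0,0,0,0,0,0,0,0,0,0,0,0,0], gripper=0)

```text
time_s: 22.9
tcp_pos: [406.6, -337.3, 10.1]
ee_rot: [0.001, 0.806, 0.592, 0.0]
contact_force: [-0.8, 2.6, 10.9]
gripper_width: 28.9
```

Emit:
jog_arm(series=[0,0,-5,0,0,0,0,0,-10,0,0,0,0,0,-16,0,0,0,0,0,-16,0,0,0,0,0,-16,0,0,0])

```text
time_s: 23.4
tcp_pos: [406.1, -337.1, 170.0]
ee_rot: [0.002, 0.806, 0.592, 0.0]
contact_force: [0.3, -0.1, -5.3]
gripper_width: 28.5
```

```bash
python3 - <<'E'
from h import *
a=-.143+np.pi/2
plan([(M(-65,-64,170),down(a)),(M(-65,-63.5,110),down(a))])
E
```

```text
now [ 406.1 -337.1  170. ] w 28.5 t 23.4 F [ 0.3 -0.1 -5.3] j [-0.76  0.31  1.66 -0.    1.17 -2.03]
[538.  14. 170.] -> [37.49, 2.12, -0.05, 0.003, 0.002, -0.16]
[538.  15. 110.] -> [0.05, 0.0, 6.0, 0.0, 0.0, 0.0]
```

Emit:
jog_arm(series=[37.5,2.1,0,0,0,-0.1,37.5,2.1,0,0,0,-0.16,37.5,2.1,0,0,0,-0.16,37.5,2.1,0,0,0,-0.16,37.5,2.1,0,0,0,-0.16,37.5,2.1,0,0,0,-0.16,37.5,2.1,0,0,0,-0.16,37.5,2.1,0,0,0,-0.16])

```text
time_s: 24.2
tcp_pos: [537.3, 18.3, 165.7]
ee_rot: [-0.001, 0.755, 0.656, -0.001]
contact_force: [0.9, -0.9, -3.4]
gripper_width: 28.8
```

Emit:
jog_arm(series=[0,0,4,0,0,0,0,0,7,0,0,0,0,0,7,0,0,0,0,0,7,0,0,0])

```text
time_s: 24.6
tcp_pos: [537.2, 14.8, 97.6]
ee_rot: [-0.001, 0.756, 0.655, -0.001]
contact_force: [0.8, 0.1, -3.1]
gripper_width: 28.5
```

```bash
python3 - <<'E'
from h import *
a=-.143+np.pi/2
plan([(M(-65,-63.5,40.5),down(a))])
E
```

```text
now [537.2  14.8  97.6] w 28.5 t 24.6 F [ 0.8  0.1 -3.1] j [-0.04  0.42  1.69  0.    1.03 -1.47]
[538.  15.  40.] -> [0.03, 0.11, 5.71, -0.003, 0.0, 0.0]
```

Emit:
jog_arm(series=[0,0,3,0,0,0,0,0,5,0,0,0,0,0,5.8,0,0,0,0,0,5.9,0,0,0,0,0,5.9,0,0,0,0,0,5.9,0,0,0])

```text
time_s: 25.2
tcp_pos: [538.2, 14.8, 40.3]
ee_rot: [0.001, 0.756, 0.655, 0.001]
contact_force: [-0.4, 0.7, -3.5]
gripper_width: 28.6
```

Emit:
jog_arm(series=[0,0,0,0,0,0,0,0,0,0,0,0,0,0,0,0,0,0,0,0,0,0,0,0], gripper=0.45)

```text
time_s: 25.6
tcp_pos: [537.8, 14.9, 39.5]
ee_rot: [0.0, 0.756, 0.655, 0.0]
contact_force: [0.2, -0.3, -0.6]
gripper_width: 38.2
```

Emit:
jog_arm(series=[0,0,-5,0,0,0,0,0,-10,0,0,0,0,0,-12,0,0,0,0,0,-12,0,0,0])

```text
time_s: 26.0
tcp_pos: [539.0, 14.8, 162.7]
ee_rot: [0.002, 0.756, 0.655, 0.002]
contact_force: [0.6, 1.0, 0.2]
gripper_width: 38.6
```

```bash
python3 - <<'E'
from h import *
a,b=onz("top",(305,175.4),8),onz("top",(364,178),8);u=(b-a)/np.linalg.norm(b-a);c=(a+b)/2;print(a,b,c,np.linalg.norm(b-a),np.arctan2(u[1],u[0]))
p=c-25*u; phi=np.arctan2(u[1],u[0])+np.pi/2
plan([([p[0],p[1],160],down(phi)),([p[0],p[1],4],down(phi))])
E
```

```text
[ 625.92450825 -191.74667591    8.        ] [ 603.43262132 -400.43627601    8.        ] [ 614.67856479 -296.09147596    8.        ] 209.89815188933167 -1.6781586562134168
now [539.   14.8 162.7] w 38.6 t 26.0 F [0.6 1.  0.2] j [-0.04  0.34  1.64 -0.    1.16 -1.47]
[ 617. -271.  160.] -> [-27.2, 11.82, 0.33, 0.004, -0.005, 1.535]
[ 617. -271.    4.] -> [0.0, 0.0, 15.6, 0.0, 0.0, 0.0]
```

Emit:
jog_arm(series=[-27.2,11.8,0,0,0,0.15,-27.2,11.8,0,0,0,0.3,-27.2,11.8,0,0,0,0.45,-27.2,11.8,0,0,0,0.6,-27.2,11.8,0,0,0,0.75,-27.2,11.8,0,0,0,0.9,-27.2,11.8,0,0,0,1.05,-27.2,11.8,0,0,0,1.2], gripper=0.45)

```text
time_s: 26.8
tcp_pos: [615.1, -272.5, 156.9]
ee_rot: [-0.001, 0.994, 0.11, -0.001]
contact_force: [-0.2, -0.2, -0.1]
gripper_width: 38.3
```

Emit:
jog_arm(series=[0,0,3,0,0,0.15,0,0,7,0,0,0.3,0,0,9,0,0,0.335,0,0,9,0,0,0.335,0,0,9,0,0,0.335])

```text
time_s: 27.3
tcp_pos: [615.8, -271.2, 69.2]
ee_rot: [-0.0, 0.999, -0.053, -0.0]
contact_force: [-0.3, 0.1, 0.5]
gripper_width: 38.8
```

```bash
python3 - <<'E'
from h import *
plan([([617,-271,3],down(-.107))])
B=optics.grab_frame("top")[150:260,190:380];cv2.imwrite("pics/t7.png",cv2.resize(B[:,:,::-1],None,fx=4,fy=4,interpolation=2))
E
```

```text
now [ 615.8 -271.2   69.2] w 38.8 t 27.3 F [-0.3  0.1  0.5] j [-0.47  0.73  1.27 -0.    1.14 -0.36]
[ 617 -271    3] -> [0.12, -0.03, 6.62, 0.0, 0.001, 0.002]
```

View pics/t7.png

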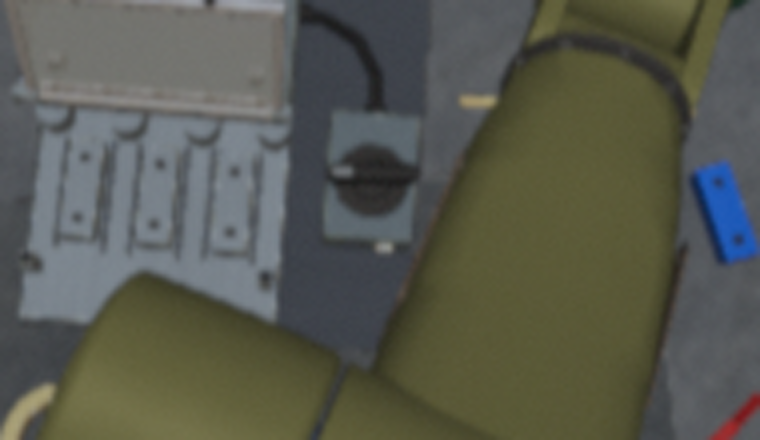

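All three inserts lie between their rails, and the drift's left end at (462, 101) is unchanged. I descend to the drift.

Emit:
jog_arm(series=[0.1,0,4,0,0,0,0.1,0,5.8,0,0,0,0.1,0,5.8,0,0,0,0.1,0,5.8,0,0,0,0.1,0,5.8,0,0,0])

```text
time_s: 27.85
tcp_pos: [617.6, -271.7, 13.2]
ee_rot: [0.001, 0.999, -0.053, 0.001]
contact_force: [-0.7, 0.2, 1.1]
gripper_width: 38.2
```

Emit:
jog_arm(series=[0,0,0.5,0,0,0,0,0,1.0,0,0,0,0,0,1.0,0,0,0,0,0,1.0,0,0,0])

```text
time_s: 28.25
tcp_pos: [616.7, -271.2, 1.2]
ee_rot: [-0.0, 0.999, -0.053, -0.0]
contact_force: [-0.1, 0.2, -0.2]
gripper_width: 38.6
```

Emit:
jog_arm(series=[0,0,0,0,0,0,0,0,0,0,0,0,0,0,0,0,0,0,0,0,0,0,0,0,0,0,0,0,0,0], gripper=0)

```text
time_s: 28.75
tcp_pos: [617.0, -271.4, 1.7]
ee_rot: [0.0, 0.999, -0.053, 0.0]
contact_force: [-1.0, 0.2, 4.0]
gripper_width: 5.7
```

Emit:
jog_arm(series=[0,0,-5,0,0,0,0,0,-10,0,0,0,0,0,-15,0,0,0,0,0,-17,0,0,0,0,0,-17,0,0,0,0,0,-17,0,0,0])

```text
time_s: 29.35
tcp_pos: [616.4, -271.1, 170.3]
ee_rot: [-0.0, 0.999, -0.053, -0.001]
contact_force: [0.5, -0.1, -0.9]
gripper_width: 5.7
```

```bash
python3 - <<'E'
from h import *
a=-.143+np.pi/2
plan([(M(-252,64.5,172),down(a)),(M(-252,64.5,80),down(a)),(M(-252,64.5,42),down(a))])
save("side","x");print([(d["centre"],d["score"]) for d in mark_of("side","drift_mid")], proj("side",[614,-296,174]))
E
```

```text
now [ 616.4 -271.1  170.3] w 5.7 t 29.4 F [ 0.5 -0.1 -0.9] j [-0.47  0.63  1.19  0.    1.32 -0.36]
[371. 168. 172.] -> [-29.06, -41.08, -0.13, -0.001, 0.001, -1.535]
[371. 168.  80.] -> [0.0, 0.0, 9.2, 0.0, 0.0, 0.0]
[371. 168.  42.] -> [0.0, 0.0, 3.8, 0.0, 0.0, 0.0]
[([259.1, 146.7], 0.46)] [257.05894196 146.96948469]
```

Emit:
jog_arm(series=[-29,-41,0,0,0,-0.15,-29,-41,0,0,0,-0.3,-29,-41,0,0,0,-0.45,-29,-41,0,0,0,-0.6,-29,-41,0,0,0,-0.75,-29,-41,0,0,0,-0.9,-29,-41,0,0,0,-1.05,-29,-41,0,0,0,-1.2])

```text
time_s: 30.25
tcp_pos: [420.2, 79.4, 170.1]
ee_rot: [-0.0, 0.853, 0.522, -0.001]
contact_force: [0.6, 0.1, -0.5]
gripper_width: 5.5
```

Emit:
jog_arm(series=[0,0,0,0,0,-0.15,0,0,0,0,0,-0.3,0,0,0,0,0,-0.335,0,0,0,0,0,-0.335])

```text
time_s: 30.65
tcp_pos: [421.4, 78.1, 170.2]
ee_rot: [-0.001, 0.756, 0.655, -0.001]
contact_force: [-0.5, -0.6, -1.0]
gripper_width: 5.7
```

```bash
python3 - <<'E'
from h import *
a=-.143+np.pi/2
plan([(M(-252,64.5,80),down(a)),(M(-252,64.5,42),down(a))])
E
```

```text
now [421.4  78.1 170.2] w 5.7 t 30.6 F [-0.5 -0.6 -1. ] j [ 0.1   0.1   1.92 -0.    1.13 -1.33]
[371. 168.  80.] -> [8.23, -6.21, 9.03, -0.002, 0.001, 0.001]
[371. 168.  42.] -> [0.0, 0.0, 3.8, 0.0, 0.0, 0.0]
```

Emit:
jog_arm(series=[8.2,-6.2,0,0,0,0,8.2,-6.2,0,0,0,0,8.2,-6.2,0,0,0,0,8.2,-6.2,5,0,0,0,8.2,-6.2,9,0,0,0,8.2,-6.2,9,0,0,0,8.2,-6.2,9,0,0,0])

```text
time_s: 31.35
tcp_pos: [372.4, 167.8, 81.7]
ee_rot: [-0.0, 0.756, 0.654, -0.001]
contact_force: [0.5, 0.6, 0.2]
gripper_width: 5.9
```

```bash
python3 - <<'E'
from h import *
a=-.143+np.pi/2
plan([(M(-252,64.5,43),down(a))])
A=optics.grab_frame("side")[180:290,180:340];B=optics.grab_frame("top")[150:260,160:320]
cv2.imwrite("pics/c8.png",cv2.resize(np.vstack([A,B])[:,:,::-1],None,fx=2.7,fy=2.7,interpolation=2))
E
```

```text
now [372.4 167.8  81.7] w 5.9 t 31.4 F [0.5 0.6 0.2] j [ 0.33  0.2   2.05 -0.    0.9  -1.09]
[371. 168.  43.] -> [0.04, -0.1, 3.87, -0.001, 0.001, -0.001]
```

View pics/c8.png

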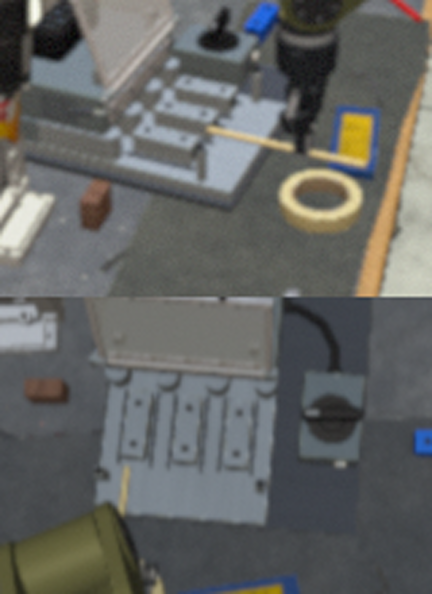

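The drift is level and in line with lane 1, behind its insert. I lower it and push.

Emit:
jog_arm(series=[0,0,2,0,0,0,0,0,3.9,0,0,0,0,0,3.9,0,0,0,0,0,3.9,0,0,0])

```text
time_s: 31.85
tcp_pos: [373.0, 168.3, 43.7]
ee_rot: [0.0, 0.756, 0.655, 0.001]
contact_force: [-0.0, 0.3, -0.4]
gripper_width: 5.5
```

Emit:
jog_arm(series=[0,1,0,0,0,0,0,2,0,0,0,0,0,3,0,0,0,0,0,4,0,0,0,0,0,5,0,0,0,0,0,5,0,0,0,0])

```text
time_s: 32.45
tcp_pos: [423.2, 160.7, 42.3]
ee_rot: [0.0, 0.756, 0.655, 0.0]
contact_force: [-0.2, 0.8, -0.4]
gripper_width: 5.5
```

```bash
cat >> h.py <<'E'
def mach():
    s=manip.get_state();m=np.load("m.npy");d=np.array(s["tcp_pos"][:2])-m[:2];c,n=np.cos(m[2]),np.sin(m[2])
    print("machine TCP",round(d[0]*c+d[1]*n,1),round(-d[0]*n+d[1]*c,1),round(s["tcp_pos"][2],1),"F",np.round(s["contact_force"],1),"w",round(s["gripper_width"],1),"t",s["time_s"])
E
python3 -c "
from h import *
mach()"
```

```text
machine TCP -199.7 64.4 42.3 F [-0.2  0.8 -0.4] w 5.5 t 32.45
```

Emit:
jog_arm(series=[0,1,0,0,0,0,0,2,0,0,0,0,0,3,0,0,0,0,0,4,0,0,0,0,0,5,0,0,0,0,0,6,0,0,0,0,0,7,0,0,0,0,0,7,0,0,0,0])

```text
time_s: 33.25
tcp_pos: [492.4, 150.8, 42.4]
ee_rot: [0.0, 0.756, 0.655, 0.001]
contact_force: [-0.2, 0.0, -0.1]
gripper_width: 5.8
```

```bash
python3 - <<'E'
from h import *
mach()
A=optics.grab_frame("side")[180:270,180:320];cv2.imwrite("pics/s9.png",cv2.resize(A[:,:,::-1],None,fx=5,fy=5,interpolation=2))
E
```

```text
machine TCP -129.7 64.4 42.4 F [-0.2  0.  -0.1] w 5.8 t 33.25
```

View pics/s9.png

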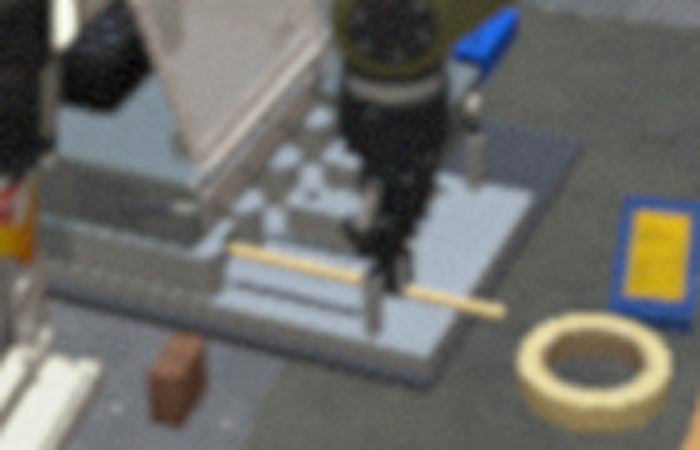

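The insert is inside the tunnel, with the drift tip at the mouth around (230, 247). I go slower now and watch the force.

Emit:
jog_arm(series=[0,0.4,0,0,0,0,0,0.8,0,0,0,0,0,1.2,0,0,0,0,0,1.6,0,0,0,0,0,1.6,0,0,0,0])

```text
time_s: 33.8
tcp_pos: [507.4, 148.7, 42.3]
ee_rot: [0.0, 0.756, 0.655, 0.0]
contact_force: [0.3, -0.6, -0.5]
gripper_width: 5.8
```

Emit:
jog_arm(series=[0,0.1,0,0,0,0,0,0.2,0,0,0,0,0,0.3,0,0,0,0])

```text
time_s: 34.1
tcp_pos: [509.8, 148.3, 42.3]
ee_rot: [-0.0, 0.756, 0.655, -0.0]
contact_force: [-1.8, 0.5, -0.1]
gripper_width: 5.3
```

Emit:
jog_arm(series=[0,0.1,0,0,0,0,0,0.2,0,0,0,0,0,0.3,0,0,0,0])

```text
time_s: 34.4
tcp_pos: [512.9, 147.9, 42.3]
ee_rot: [-0.0, 0.756, 0.655, -0.0]
contact_force: [-1.8, 0.8, -1.0]
gripper_width: 5.1
```

Emit:
jog_arm(series=[0,0.1,0,0,0,0,0,0.2,0,0,0,0,0,0.3,0,0,0,0])

```text
time_s: 34.7
tcp_pos: [515.9, 147.4, 42.3]
ee_rot: [-0.0, 0.756, 0.655, -0.0]
contact_force: [-1.8, 0.2, -0.8]
gripper_width: 5.7
```

Emit:
jog_arm(series=[0,0.1,0,0,0,0,0,0.2,0,0,0,0,0,0.3,0,0,0,0])

```text
time_s: 35.0
tcp_pos: [518.9, 147.0, 42.3]
ee_rot: [0.0, 0.756, 0.655, 0.0]
contact_force: [-2.3, 0.5, 0.7]
gripper_width: 5.5
```

Emit:
jog_arm(series=[0,0.1,0,0,0,0,0,0.2,0,0,0,0,0,0.3,0,0,0,0,0,0.4,0,0,0,0])

```text
time_s: 35.4
tcp_pos: [522.8, 146.4, 42.3]
ee_rot: [0.0, 0.756, 0.655, -0.0]
contact_force: [-1.3, -0.1, 0.2]
gripper_width: 5.5
```

Emit:
jog_arm(series=[0,0.1,0,0,0,0,0,0.2,0,0,0,0,0,0.3,0,0,0,0,0,0.4,0,0,0,0])

```text
time_s: 35.8
tcp_pos: [526.8, 145.9, 42.3]
ee_rot: [-0.0, 0.756, 0.655, -0.0]
contact_force: [-1.8, -0.5, -1.6]
gripper_width: 5.7
```

Emit:
jog_arm(series=[0,0.1,0,0,0,0,0,0.2,0,0,0,0,0,0.3,0,0,0,0,0,0.4,0,0,0,0])

```text
time_s: 36.2
tcp_pos: [530.7, 145.3, 42.3]
ee_rot: [0.0, 0.756, 0.655, 0.0]
contact_force: [-1.9, 0.0, -0.7]
gripper_width: 5.9
```

Emit:
jog_arm(series=[0,0.1,0,0,0,0,0,0.2,0,0,0,0,0,0.3,0,0,0,0])

```text
time_s: 36.5
tcp_pos: [531.6, 145.0, 41.3]
ee_rot: [-0.002, 0.756, 0.655, -0.002]
contact_force: [-18.0, 2.8, 0.3]
gripper_width: 5.6
```

Contact at 18 N, so the first insert is home, with the TCP at machine x of about -90. I retreat and shift to lane 2.

Emit:
jog_arm(series=[0,-1,0,0,0,0,0,-4,0,0,0,0,0,-8,0,0,0,0,0,-12,0,0,0,0,0,-16,0,0,0,0,-3,-16.2,0,0,0,0,-6.4,-16.2,0,0,0,0,-6.4,-16.2,0,0,0,0])

```text
time_s: 37.3
tcp_pos: [363.6, 102.6, 42.6]
ee_rot: [0.0, 0.756, 0.654, 0.0]
contact_force: [0.1, 0.3, -0.6]
gripper_width: 5.4
```

Emit:
jog_arm(series=[0,0,0,0,0,0,0,0,0,0,0,0])

```text
time_s: 37.5
tcp_pos: [364.6, 105.0, 42.5]
ee_rot: [0.0, 0.756, 0.655, 0.0]
contact_force: [-0.2, 0.3, -0.7]
gripper_width: 5.9
```

```bash
python3 - <<'E'
from h import *
mach();plan([(M(-250,0.5,42.5),down(-.143+np.pi/2))])
A=optics.grab_frame("side")[160:270,180:320];B=optics.grab_frame("top")[150:260,170:310]
cv2.imwrite("pics/c10.png",cv2.resize(np.vstack([A,B])[:,:,::-1],None,fx=2.7,fy=2.7,interpolation=2))
E
```

```text
machine TCP -249.7 0.8 42.5 F [-0.2  0.3 -0.7] w 5.9 t 37.5
now [364.6 105.   42.5] w 5.9 t 37.5 F [-0.2  0.3 -0.7] j [ 0.18  0.22  2.14 -0.    0.78 -1.24]
[364. 105.  42.] -> [-0.03, -0.03, 0.0, 0.001, 0.0, 0.0]
```

View pics/c10.png

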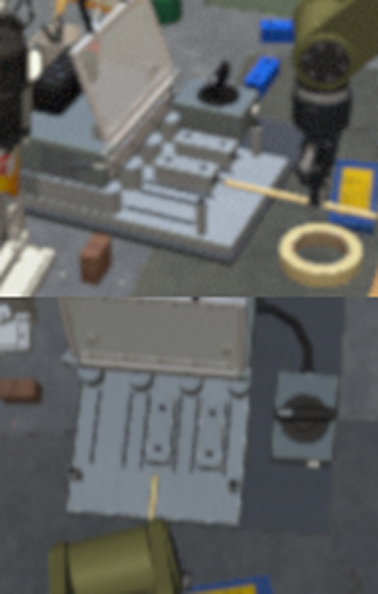

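The first insert is hidden in the tunnel and the drift is lined up with lane 2. I push it the same way.

Emit:
jog_arm(series=[0,1.5,0,0,0,0,0,3,0,0,0,0,0,4.5,0,0,0,0,0,6,0,0,0,0,0,7.5,0,0,0,0,0,9,0,0,0,0,0,10.5,0,0,0,0,0,11.5,0,0,0,0])

```text
time_s: 38.4
tcp_pos: [478.4, 88.6, 41.9]
ee_rot: [-0.0, 0.756, 0.655, -0.0]
contact_force: [-2.6, 1.1, -0.5]
gripper_width: 5.2
```

Emit:
jog_arm(series=[0,0.5,0,0,0,0,0,1,0,0,0,0,0,1.5,0,0,0,0,0,2,0,0,0,0,0,2.5,0,0,0,0,0,3,0,0,0,0,0,3.4,0,0,0,0,0,3.6,0,0,0,0])

```text
time_s: 39.2
tcp_pos: [514.0, 83.0, 42.3]
ee_rot: [0.0, 0.756, 0.655, 0.0]
contact_force: [-3.5, 1.4, -0.0]
gripper_width: 5.6
```

Emit:
jog_arm(series=[0,0.1,0,0,0,0,0,0.2,0,0,0,0,0,0.3,0,0,0,0,0,0.4,0,0,0,0])

```text
time_s: 39.6
tcp_pos: [517.6, 82.5, 42.3]
ee_rot: [0.0, 0.756, 0.655, 0.0]
contact_force: [-3.8, 1.6, 0.2]
gripper_width: 5.8
```

```bash
python3 -c "
from h import *
mach()"
```

```text
machine TCP -95.0 0.4 42.3 F [-3.8  1.6  0.2] w 5.8 t 39.6
```

Emit:
jog_arm(series=[0,0.1,0,0,0,0,0,0.2,0,0,0,0,0,0.3,0,0,0,0,0,0.4,0,0,0,0,0,0.5,0,0,0,0])

```text
time_s: 40.1
tcp_pos: [522.4, 81.8, 42.2]
ee_rot: [-0.0, 0.756, 0.655, -0.0]
contact_force: [-8.5, 1.0, 0.5]
gripper_width: 5.7
```

Emit:
jog_arm(series=[0,0.1,0,0,0,0,0,0.15,0,0,0,0,0,0.15,0,0,0,0])

```text
time_s: 40.4
tcp_pos: [522.4, 81.7, 41.5]
ee_rot: [-0.001, 0.756, 0.655, -0.002]
contact_force: [-11.7, 1.9, -0.2]
gripper_width: 5.4
```

It stalls at the same depth (-90.2) under 12 N, so it is home. On to lane 3.

Emit:
jog_arm(series=[0,-1,0,0,0,0,0,-4,0,0,0,0,0,-8,0,0,0,0,0,-12,0,0,0,0,0,-16,0,0,0,0,-3,-16.1,0,0,0,0,-6.4,-16.1,0,0,0,0,-6.4,-16.1,0,0,0,0])

```text
time_s: 41.2
tcp_pos: [355.3, 39.1, 42.7]
ee_rot: [0.001, 0.756, 0.654, 0.001]
contact_force: [0.6, 0.3, -0.8]
gripper_width: 5.6
```

Emit:
jog_arm(series=[0,0,0,0,0,0,0,0,0,0,0,0])

```text
time_s: 41.4
tcp_pos: [355.9, 41.6, 42.5]
ee_rot: [0.0, 0.756, 0.655, 0.0]
contact_force: [-0.3, 0.6, -0.7]
gripper_width: 5.9
```

```bash
python3 - <<'E'
from h import *
mach();plan([(M(-250,-63.5,42.5),down(-.143+np.pi/2))])
A=optics.grab_frame("side")[160:270,180:320];B=optics.grab_frame("top")[150:260,170:310]
cv2.imwrite("pics/c11.png",cv2.resize(np.vstack([A,B])[:,:,::-1],None,fx=2.7,fy=2.7,interpolation=2))
E
```

```text
machine TCP -249.2 -63.2 42.5 F [-0.3  0.6 -0.7] w 5.9 t 41.4
now [355.9  41.6  42.5] w 5.9 t 41.4 F [-0.3  0.6 -0.7] j [ 0.01  0.18  2.2   0.    0.76 -1.41]
[355.  41.  42.] -> [-0.03, -0.08, 0.0, 0.001, 0.0, 0.0]
```

View pics/c11.png

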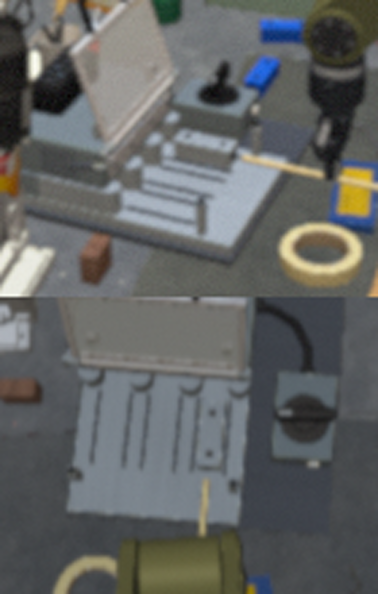

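Lanes 1 and 2 are loaded, and the drift is lined up with the lane 3 insert.

Emit:
jog_arm(series=[0,1.5,0,0,0,0,0,3,0,0,0,0,0,4.5,0,0,0,0,0,6,0,0,0,0,0,7.5,0,0,0,0,0,9,0,0,0,0,0,10.5,0,0,0,0,0,11.5,0,0,0,0])

```text
time_s: 42.3
tcp_pos: [469.8, 25.3, 41.9]
ee_rot: [-0.0, 0.755, 0.655, -0.0]
contact_force: [-1.7, 0.8, -0.1]
gripper_width: 5.1
```

Emit:
jog_arm(series=[0,0.5,0,0,0,0,0,1,0,0,0,0,0,1.5,0,0,0,0,0,2,0,0,0,0,0,2.5,0,0,0,0,0,3,0,0,0,0,0,3.4,0,0,0,0,0,3.6,0,0,0,0])

```text
time_s: 43.1
tcp_pos: [505.3, 19.6, 42.2]
ee_rot: [0.0, 0.756, 0.655, 0.0]
contact_force: [-2.2, 1.5, -1.1]
gripper_width: 5.8
```

Emit:
jog_arm(series=[0,0.1,0,0,0,0,0,0.2,0,0,0,0,0,0.3,0,0,0,0])

```text
time_s: 43.4
tcp_pos: [507.9, 19.2, 42.3]
ee_rot: [-0.0, 0.756, 0.655, -0.0]
contact_force: [-2.8, 2.0, -1.0]
gripper_width: 5.6
```

```bash
python3 -c "
from h import *
mach()"
```

```text
machine TCP -95.5 -63.6 42.3 F [-2.8  2.  -1. ] w 5.6 t 43.4
```

Emit:
jog_arm(series=[0,0.1,0,0,0,0,0,0.2,0,0,0,0,0,0.3,0,0,0,0,0,0.4,0,0,0,0,0,0.5,0,0,0,0,0,0.55,0,0,0,0])

```text
time_s: 44.0
tcp_pos: [513.3, 18.5, 42.2]
ee_rot: [-0.0, 0.756, 0.655, -0.0]
contact_force: [-4.6, 1.6, -0.1]
gripper_width: 5.8
```

Emit:
jog_arm(series=[0,0.1,0,0,0,0,0,0.2,0,0,0,0,0,0.25,0,0,0,0,0,0.25,0,0,0,0])

```text
time_s: 44.4
tcp_pos: [513.4, 18.4, 41.1]
ee_rot: [-0.002, 0.756, 0.655, -0.002]
contact_force: [-16.3, 2.0, 0.5]
gripper_width: 5.7
```

```bash
python3 -c "
from h import *
mach()"
```

```text
machine TCP -90.0 -63.6 41.1 F [-16.3   2.    0.5] w 5.7 t 44.4
```

Home at the same depth under 16 N. I retreat and carry the drift back to its original spot.

Emit:
jog_arm(series=[0,-1,0,0,0,0,0,-4,0,0,0,0,0,-8,0,0,0,0,0,-12,0,0,0,0,0,-16,0,0,0,0,0,-16,-5,0,0,0,0,-16,-10,0,0,0,0,-16,-14,0,0,0])

```text
time_s: 45.2
tcp_pos: [357.6, 40.9, 185.4]
ee_rot: [0.001, 0.756, 0.655, 0.001]
contact_force: [0.9, -0.2, -0.3]
gripper_width: 5.6
```

Emit:
jog_arm(series=[0,0,0,0,0,0.15,0,0,0,0,0,0.3,0,0,0,0,0,0.45,0,0,0,0,0,0.6,0,0,0,0,0,0.75,0,0,0,0,0,0.9,0,0,0,0,0,1.05,0,0,0,0,0,1.2])

```text
time_s: 46.0
tcp_pos: [357.8, 40.8, 182.6]
ee_rot: [0.0, 0.994, 0.111, 0.001]
contact_force: [0.5, 0.3, -0.2]
gripper_width: 6.0
```

```bash
python3 - <<'E'
from h import *
p=down(-.107);plan([([617,-271,180],p),([617,-271,3],p)])
save("side","s12",(180,160,320,270,5))
E
```

```text
now [357.8  40.8 182.6] w 6.0 t 46.0 F [ 0.5  0.3 -0.2] j [ 0.01 -0.09  2.07 -0.    1.16 -0.21]
[ 617 -271  180] -> [18.43, 36.12, 0.32, 0.0, -0.002, 0.329]
[ 617 -271    3] -> [0.0, 0.0, 17.7, 0.0, 0.0, 0.0]
```

View pics/s12.png

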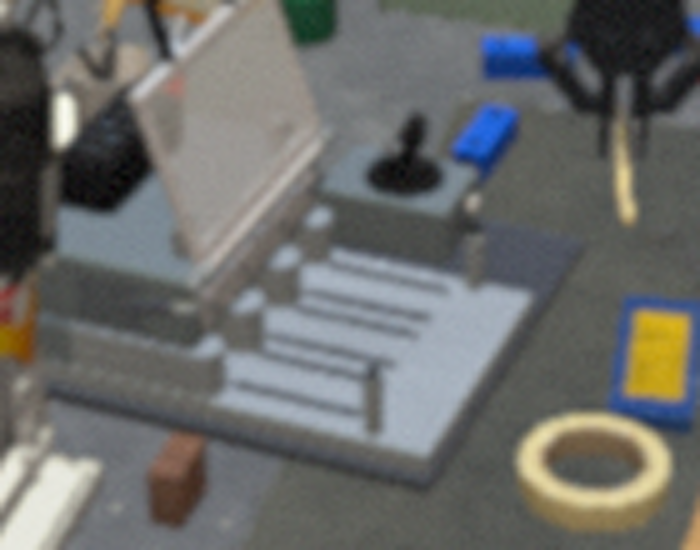

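All three inserts are hidden in their tunnels and the drift is still held. I carry it to the bench on the right.

Emit:
jog_arm(series=[18.4,36.1,0,0,0,0.15,18.4,36.1,0,0,0,0.33,18.4,36.1,0,0,0,0.33,18.4,36.1,0,0,0,0.33,18.4,36.1,0,0,0,0.33,18.4,36.1,0,0,0,0.33,18.4,36.1,0,0,0,0.33,18.4,36.1,0,0,0,0.33])

```text
time_s: 46.85
tcp_pos: [616.1, -267.1, 182.4]
ee_rot: [0.0, 0.999, -0.049, 0.001]
contact_force: [-0.2, 0.9, -0.0]
gripper_width: 5.4
```

Emit:
jog_arm(series=[0,0,5,0,0,0,0,0,10,0,0,0,0,0,15,0,0,0,0,0,15,0,0,0,0,0,15,0,0,0,0,0,15,0,0,0])

```text
time_s: 47.45
tcp_pos: [616.7, -266.0, 36.1]
ee_rot: [0.001, 0.999, -0.05, 0.002]
contact_force: [-0.1, 0.0, -0.0]
gripper_width: 5.4
```

```bash
python3 - <<'E'
from h import *
p=down(-.107);plan([([617,-271,3],p)])
E
```

```text
now [ 616.7 -266.    36.1] w 5.4 t 47.5 F [-0.1  0.  -0. ] j [-0.46  0.76  1.3  -0.    1.08 -0.36]
[ 617 -271    3] -> [0.07, 0.49, 3.32, 0.002, -0.005, 0.006]
```

Emit:
jog_arm(series=[0,0,2,0,0,0,0,0,3,0,0,0,0,0,3,0,0,0,0,0,3,0,0,0])

```text
time_s: 47.85
tcp_pos: [615.6, -265.5, 3.7]
ee_rot: [0.0, 0.999, -0.051, 0.001]
contact_force: [-0.1, -0.3, -1.3]
gripper_width: 5.6
```

Emit:
jog_arm(series=[0,0,0.15,0,0,0,0,0,0.15,0,0,0])

```text
time_s: 48.05
tcp_pos: [615.4, -265.4, 1.7]
ee_rot: [0.0, 0.999, -0.051, 0.001]
contact_force: [1.0, -1.1, 1.8]
gripper_width: 5.7
```

Emit:
jog_arm(series=[0,0,0,0,0,0,0,0,0,0,0,0,0,0,0,0,0,0,0,0,-3,0,0,0,0,0,-8,0,0,0,0,0,-13,0,0,0,0,0,-18,0,0,0,0,0,-23,0,0,0], gripper=0.35)

```text
time_s: 48.85
tcp_pos: [614.7, -265.1, 233.0]
ee_rot: [0.0, 0.999, -0.051, 0.0]
contact_force: [0.3, -0.5, -0.3]
gripper_width: 30.0
```

Emit:
jog_arm(series=[0,0,-5,0,0,0,0,0,-10,0,0,0,0,0,-12,0,0,0,0,0,-12,0,0,0])

```text
time_s: 49.25
tcp_pos: [615.3, -265.4, 354.8]
ee_rot: [0.001, 0.999, -0.051, 0.003]
contact_force: [0.3, -0.5, 0.1]
gripper_width: 29.9
```

```bash
python3 - <<'E'
from h import *
p=down(-.143);plan([(M(53,0,370),p),(M(53,0,289),p)])
optics.grab_frame("top")
for cam in("top","side"):
    im=optics.grab_frame(cam);cv2.imwrite(f"pics/{cam}13.png",im[:,:,::-1])
    for n in("drift_mid","guard_handle"): print(cam,n,[(d["centre"],round(d["score"],2)) for d in mark_of(cam,n)])
print("pred drift",proj("top",[613,-290,4]),proj("side",[613,-290,4]),"handle",proj("top",M(53,0,304)),proj("side",M(53,0,304)))
E
```

```text
now [ 615.3 -265.4  354.8] w 29.9 t 49.2 F [ 0.3 -0.5  0.1] j [-0.46  0.54  0.91 -0.    1.69 -0.36]
[664.  61. 370.] -> [1.53, -32.95, -1.58, 0.002, -0.006, 0.041]
[664.  61. 289.] -> [0.0, 0.0, 8.1, 0.0, 0.0, 0.0]
top drift_mid []
top guard_handle [([222.6, 139.2], 0.79)]
side drift_mid [([260.2, 182.6], 0.42)]
side guard_handle [([215.4, 153.5], 0.83)]
pred drift [332.59621858 177.54413105] [257.18650559 183.14736628] handle [224.76634264 139.20689133] [217.11371472 153.75128397]
```

The drift's side-view position matches the bench, and the handle matches its open-stop prediction. I move over the handle.

Emit:
jog_arm(series=[1.5,-33,-1.5,0,0,0.04,1.5,-33,-1.5,0,0,0.04,1.5,-33,-1.5,0,0,0.04,1.5,-33,-1.5,0,0,0.04,1.5,-33,-1.5,0,0,0.04,1.5,-33,-1.5,0,0,0.04,1.5,-33,-1.5,0,0,0.04,1.5,-33,-1.5,0,0,0.04])

```text
time_s: 50.4
tcp_pos: [663.6, 65.6, 365.0]
ee_rot: [-0.0, 0.998, -0.069, -0.0]
contact_force: [-0.9, -0.7, -0.1]
gripper_width: 29.9
```

Emit:
jog_arm(series=[0,0,0,0,0,0,0,0,0,0,0,0])

```text
time_s: 50.6
tcp_pos: [663.5, 60.4, 365.5]
ee_rot: [0.0, 0.997, -0.071, -0.0]
contact_force: [-0.4, -0.5, -0.4]
gripper_width: 30.0
```

```bash
python3 - <<'E'
from h import *
p=down(-.143);mach();plan([(M(53,0,288),p)])
H,e=tri((222.6,139.2),(215.4,153.5));print(H,e,M(53,0,304))
A=optics.grab_frame("side")[90:210,170:310];B=optics.grab_frame("top")[90:210,170:310]
cv2.imwrite("pics/c13.png",cv2.resize(np.hstack([A,B])[:,:,::-1],None,fx=2.8,fy=2.8,interpolation=2))
E
```

```text
machine TCP 52.5 -0.6 365.5 F [-0.4 -0.5 -0.4] w 30.0 t 50.6
now [663.5  60.4 365.5] w 30.0 t 50.6 F [-0.4 -0.5 -0.4] j [ 0.04  0.54  0.89 -0.    1.72  0.18]
[664.  61. 288.] -> [0.05, -0.06, 7.75, 0.0, 0.0, 0.0]
[665.83051756  67.02609806 306.66627571] 4.593922585667528 [np.float64(664.0467182400978), np.float64(60.92796604781036), 304]
```

View pics/c13.png

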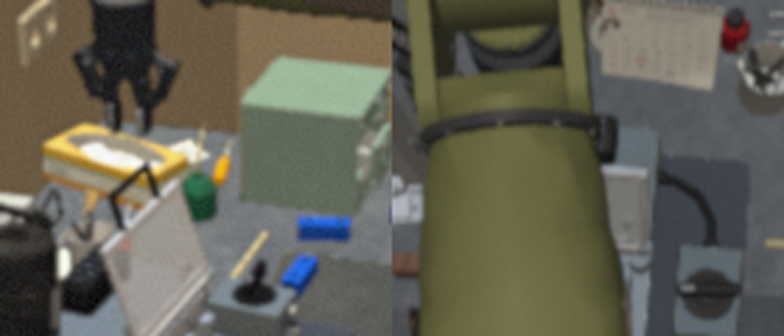

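The fingers at (128, 125) sit right above the open handle at (130, 178), and the drift lies on the bench. I descend and grip.

Emit:
jog_arm(series=[0,0,4,0,0,0,0,0,7.5,0,0,0,0,0,7.5,0,0,0,0,0,7.5,0,0,0])

```text
time_s: 51.1
tcp_pos: [663.7, 60.9, 292.1]
ee_rot: [-0.0, 0.997, -0.071, 0.0]
contact_force: [1.0, 0.8, 0.4]
gripper_width: 29.6
```

Emit:
jog_arm(series=[0,0,0,0,0,0,0,0,0,0,0,0,0,0,0,0,0,0,0,0,0,0,0,0,0,0,0,0,0,0], gripper=0)

```text
time_s: 51.6
tcp_pos: [664.4, 61.3, 293.5]
ee_rot: [-0.0, 0.997, -0.071, 0.003]
contact_force: [3.7, -2.0, 7.5]
gripper_width: 7.5
```

Emit:
jog_arm(series=[-2.7,0,-0.7,0,0,0,-5.4,0,-0.9,0,0,0,-8.1,0,-0.8,0,0,0,-10.8,0,-0.2,0,0,0,-13.4,0,0.8,0,0,0,-15.8,0,2.1,0,0,0,-18,0,3.8,0,0,0,-19.9,0,5.8,0,0,0])

```text
time_s: 52.4
tcp_pos: [466.5, 89.3, 233.7]
ee_rot: [0.0, 0.997, -0.071, 0.002]
contact_force: [18.9, -7.2, -13.1]
gripper_width: 7.1
```

Emit:
jog_arm(series=[-1.6,0,2.2,0,0,0,-2.8,0,4.7,0,0,0,-3.6,0,7.3,0,0,0,-4.1,0,10,0,0,0,-4.1,0,12.7,0,0,0,-3.7,0,15.4,0,0,0,-3.4,0,16.6,0,0,0,-3.4,0,16.6,0,0,0])

```text
time_s: 53.2
tcp_pos: [436.6, 94.9, 68.4]
ee_rot: [-0.001, 0.997, -0.071, 0.004]
contact_force: [15.1, 1.4, 0.5]
gripper_width: 7.4
```

Emit:
jog_arm(series=[0,0,0,0,0,0,0,0,0,0,0,0,0,0,0,0,0,0,0,0,-5,0,0,0,0,0,-10,0,0,0,0,0,-13,0,0,0,0,0,-13,0,0,0], gripper=0.35)

```text
time_s: 53.9
tcp_pos: [434.3, 94.8, 200.9]
ee_rot: [-0.001, 0.997, -0.071, 0.004]
contact_force: [-0.6, -0.1, -1.3]
gripper_width: 29.9
```

```bash
python3 - <<'E'
from h import *
p=down(-.143);mach();plan([([546.5,-102.2,195],p),([546.5,-102.2,76],p)])
optics.grab_frame("side");print([(d["centre"],round(d["score"],2)) for d in mark_of("side","guard_handle")],proj("side",M(-178,0,74)))
E
```

```text
machine TCP -179.2 0.6 200.9 F [-0.6 -0.1 -1.3] w 29.9 t 53.9
now [434.3  94.8 200.9] w 29.9 t 53.9 F [-0.6 -0.1 -1.3] j [ 0.13  0.09  1.85 -0.    1.2   0.27]
[ 546. -102.  195.] -> [13.89, 17.91, 0.66, -0.002, -0.007, 0.001]
[ 546. -102.   76.] -> [0.0, 0.0, 11.9, 0.0, 0.0, 0.0]
[([275.4, 224.3], 0.85)] [278.73175734 223.15669914]
```

The guard handle reads at its shut position. Now I turn the isolator back on.

Emit:
jog_arm(series=[13.9,17.9,0,0,0,-0.06,13.9,17.9,0,0,0,-0.06,13.9,17.9,0,0,0,-0.06,13.9,17.9,0,0,0,-0.06,13.9,17.9,0,0,0,-0.06,13.9,17.9,0,0,0,-0.06,13.9,17.9,5,0,0,-0.06,13.9,17.9,5,0,0,-0.06], gripper=0.55)

```text
time_s: 54.8
tcp_pos: [541.9, -101.2, 140.5]
ee_rot: [-0.001, 0.999, -0.041, -0.006]
contact_force: [-0.9, -0.2, 0.1]
gripper_width: 47.1
```

Emit:
jog_arm(series=[0,0,0,0,0,0,0,0,0,0,0,0])

```text
time_s: 55.0
tcp_pos: [545.7, -102.0, 148.4]
ee_rot: [0.0, 0.999, -0.041, 0.001]
contact_force: [1.1, -0.3, 1.2]
gripper_width: 46.8
```

```bash
python3 - <<'E'
from h import *
p=down(-.085);plan([([546.5,-102.2,78],p)])
B=optics.grab_frame("side")
for n in ("guard_handle","guard_hinge"): print(n,[(d["centre"],round(d["score"],2)) for d in mark_of("side",n)])
E
```

```text
now [ 545.7 -102.   148.4] w 46.8 t 55.0 F [ 1.1 -0.3  1.2] j [-0.25  0.39  1.6  -0.    1.15 -0.17]
[ 546. -102.   78.] -> [0.07, 0.01, 7.04, 0.0, -0.002, 0.004]
guard_handle [([277.1, 223.2], 0.62)]
guard_hinge [([232.2, 202.4], 0.97)]
```

Emit:
jog_arm(series=[0,0,4,0,0,0,0,0,7,0,0,0,0,0,7,0,0,0,0,0,7,0,0,0])

```text
time_s: 55.55
tcp_pos: [545.6, -102.4, 78.1]
ee_rot: [0.0, 0.999, -0.041, 0.0]
contact_force: [0.5, 0.6, 1.2]
gripper_width: 46.8
```

Emit:
jog_arm(series=[0,0,0,0,0,0,0,0,0,0,0,0,0,0,0,0,0,0,0,0,0,0,0,0,0,0,0,0,0,0], gripper=0)

```text
time_s: 56.05
tcp_pos: [548.2, -102.8, 79.2]
ee_rot: [0.001, 0.999, -0.041, 0.004]
contact_force: [18.2, -1.0, -1.9]
gripper_width: 12.9
```

Emit:
jog_arm(series=[0,0,0,0,0,-0.15,0,0,0,0,0,-0.3,0,0,0,0,0,-0.45,0,0,0,0,0,-0.6,0,0,0,0,0,-0.75,0,0,0,0,0,-0.9,0,0,0,0,0,-1.05,0,0,0,0,0,-1.2])

```text
time_s: 56.85
tcp_pos: [548.3, -103.0, 79.2]
ee_rot: [0.003, 0.846, 0.533, 0.003]
contact_force: [18.4, -2.2, -2.4]
gripper_width: 13.0
```

Emit:
jog_arm(series=[0,0,0,0,0,-0.15,0,0,0,0,0,-0.3,0,0,0,0,0,-0.31,0,0,0,0,0,-0.31])

```text
time_s: 57.25
tcp_pos: [548.3, -103.0, 79.2]
ee_rot: [0.004, 0.756, 0.655, 0.003]
contact_force: [18.5, -1.6, -2.5]
gripper_width: 12.7
```

Emit:
jog_arm(series=[0,0,0,0,0,0,0,0,0,0,0,0,0,0,0,0,0,0,0,0,-5,0,0,0,0,0,-10,0,0,0,0,0,-15,0,0,0,0,0,-15,0,0,0], gripper=0.6)

```text
time_s: 57.95
tcp_pos: [547.0, -102.8, 234.0]
ee_rot: [0.005, 0.756, 0.655, 0.003]
contact_force: [0.0, 1.2, -0.3]
gripper_width: 50.9
```

Emit:
jog_arm(series=[-20,-15,0,0,0,0,-20,-15,0,0,0,0,-20,-15,0,0,0,0,-20,-15,0,0,0,0,-20,-15,0,0,0,0,-20,-15,0,0,0,0,-20,-15,0,0,0,0])

```text
time_s: 58.65
tcp_pos: [367.6, -279.5, 226.7]
ee_rot: [-0.0, 0.757, 0.654, 0.0]
contact_force: [0.5, -0.1, -0.1]
gripper_width: 51.5
```

```bash
python3 - <<'E'
from h import *
from prof import *
mach()
for cam in("top","side"):
    im=optics.grab_frame(cam);cv2.imwrite(f"pics/{cam}14.png",im[:,:,::-1])
    for n in("drift_mid","guard_handle","insert_1_mid"): print(cam,n,[(np.round(d["centre"],1).tolist(),round(d["score"],2)) for d in mark_of(cam,n)])
    r=silhouettes(cam,"isolator_handle")
    for d in r[:3]: print(cam,"iso",d["centre"],d["score"],d["region"].sum())
# compare final with start/off images around isolator and guard
a=cv2.imread("pics/top14.png").astype(int);b=cv2.imread("pics/top0.png").astype(int);o=cv2.imread("pics/top13.png").astype(int)
w=lambda i:i[175:212,268:298]
print("top iso diff vs start(on)",abs(w(a)-w(b)).mean(),"vs off",abs(w(a)-w(o)).mean(),"guard diff vs start",abs(a[170:235,195:262]-b[170:235,195:262]).mean())
a=cv2.imread("pics/side14.png").astype(int);b=cv2.imread("pics/side0.png").astype(int);o=cv2.imread("pics/s5.png")
print("side guard diff vs start",abs(a[185:235,222:280]-b[185:235,222:280]).mean())
E
```

```text
machine TCP -191.7 -379.3 226.7 F [ 0.5 -0.1 -0.1] w 51.5 t 58.65
top drift_mid [([334.9, 181.4], 0.72)]
top guard_handle [([222.5, 230.8], 0.86)]
top insert_1_mid [([206.2, 259.4], 0.66)]
top iso [281.9, 191.6] 0.54 128
side drift_mid [([260.2, 186.0], 0.5)]
side guard_handle [([276.6, 223.7], 0.63)]
side insert_1_mid []
top iso diff vs start(on) 2.661861861861862 vs off 4.744744744744745 guard diff vs start 4.974129353233831
side guard diff vs start 6.359310344827586
```

```bash
python3 - <<'E'
from h import *
L=lambda n:cv2.cvtColor(cv2.imread(f"pics/{n}.png"),cv2.COLOR_BGR2GRAY).astype(np.float32)
def match(n0,n1,x0,y0,x1,y1):
    t=L(n0)[y0:y1,x0:x1];s=L(n1)[y0-8:y1+8,x0-8:x1+8];r=cv2.matchTemplate(s,t,cv2.TM_CCOEFF_NORMED);_,v,_,p=cv2.minMaxLoc(r);return p[0]-8,p[1]-8,round(v,3)
print("handle top",match("top0","top14",205,215,246,238),"handle side",match("side0","side14",258,210,292,236))
print("guard top",match("top0","top14",193,170,264,220),"guard side",match("side0","side14",220,186,280,236))
print("iso on",match("top0","top14",272,180,294,208),"iso off ref",match("top13","top14",272,180,294,208))
print("drift tri",tri((334.9,181.4),(260.2,186.0)),"reel",match("top0","top14",186,242,224,280),"block",match("top0","top14",166,176,188,192))
d=[(x["region"],x["score"]) for x in silhouettes("top","drift_mid")]
for r,s in d[:1]:
    ys,xs=np.nonzero(r);P=np.stack([xs,ys],1).astype(float);print(s,cv2.minAreaRect(P.astype(np.float32)))
E
```

```text
handle top (0, 0, 1.0) handle side (0, 0, 0.999)
guard top (0, 0, 1.0) guard side (0, 0, 0.999)
iso on (0, 0, 0.999) iso off ref (0, 0, 0.838)
drift tri (array([ 602.59309543, -301.0107285 ,  -14.83783846]), np.float64(0.5649398093628654)) reel (0, 0, 0.999) block (0, 0, 0.993)
0.54 ((331.99041748046875, 177.2396240234375), (56.115135192871094, 2.6378908157348633), 2.2906100749969482)
```

```bash
python3 -c "
from h import *
print(manip.hand_in()); print(manip.get_state()['time_s'])"
```

```text
the job is handed in; nothing more can be done
None
the job is handed in; nothing more can be done
```

I finished the whole sequence and handed the job in at about 59 s of the 210 s allowed; the hand-in gives no verdict.

**What I did:**
1. Turned the isolator off, then flipped the guard to its open stop.
2. Laid the three grey inserts in lanes 1 to 3 and left the blue look-alikes alone.
3. Pushed each insert home with the drift, in slow final steps. All three stalled at the same depth, with 12 to 18 N at the wrist against the stop's roughly 60 N limit.
4. Laid the drift back near its starting place on the bench, brought the guard shut by its handle, and turned the isolator back on.

**Last checks:**
- **Guard, handle and isolator:** the final pictures match the starting ones (shut and on) with zero pixel shift and a correlation of 0.999 or better.
- **Reel and wood block:** no measured shift.
- **Drift:** its outline in the top view is at the expected spot and about full length, so it looks flat. One check disagreed: combining the two cameras' drift marks put it 15 mm below the bench. I took that as detector error, since the outline and the release height both agree with it lying on the bench.
- **Inserts:** they can't be seen inside the tunnels, so their final positions rest on the contact forces and equal depths. The final pictures gave one insert detection from above, at the tape reel's position; I took it as false.

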